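# Refit the candle covers on the study's desk lamp

### The arm

A 6-joint arm with a two-finger parallel gripper is mounted at the origin on the work surface. World frame = base frame: x ahead of the robot, y to its left, z up, the work surface at z = 0. Lengths are in mm, angles in rad, forces in N, time in s.
With the tool pointing down it reaches from about 350 to 775 mm from the base axis. Payload 7.3 kg.
Tool frame: the origin (TCP) lies midway between the tips of the shut fingers; the grasp point (between the pads) lies 19 mm behind it (bot.tcp_to_grasp is the distance from the TCP to the grasp point, in mm); z points along the fingers, y is the line along which they close (so a half turn about z gives the same grasp; the last joint's range is limited). The gripper opens to 92 mm and grips with 3 to 60 N. Pads are 19 mm wide; open, the fingers measure 130 mm over their backs; the gripper's body (75 mm by 190 mm) begins 47 mm behind the grasp point.
Start: joints at [-1.452, 0.342, 1.524, -0, 1.275, -0.146], TCP at [137.423, -506.715, 226.741] pointing down, gripper open.
Joint ranges: [-2.53, 2.53], [-0.77, 2.02], [0.04, 2.7], [-1, 4.14], [0.28, 2.66], [-3.11, 3.11]. Speed limits (rad/s): [2.57, 2.57, 3.14, 3.14, 3.14, 3.14].

### API

Orientations are given as [roll, pitch, yaw] about the fixed x, y, z axes, in that order (R = Rz(yaw) Ry(pitch) Rx(roll)).
In Python, from plant import bot, viewer gives the robot as it stands. The module is installed in compiled form; this text tells all that it offers.
- The arm moves only by the shell command python3 -m handwheel 'ROWS'. ROWS is text: rows parted by semicolons, each of 7 numbers parted by spaces: the shift along the tool's x, y, z scaled (see below), then the turn, a rotation vector about the tool's x, y, z scaled (see below), then the opening, from -1 (shut) to 1 (fully open), so that 0 is half open. In form: tx ty tz rx ry rz gripper; .... A call has 1 to 8 rows; each row is the pose to reach, as a shift and turn from the pose commanded when the call began, along the tool's axes at that moment, turning the shorter way round; what a row does not reach only later rows make up. The controller multiplies each number of a shift by 10 cm and each number of a turn by pi rad. A row lasts 1/12 s, in which the tool goes at most 41.7 mm and 7.16 degrees, less where a joint would pass 70% of its speed; a pose out of reach is approached as far as the arm can. A call with a number of a shift or a turn outside -1 to 1 is refused whole. A call with a gripper value outside its range is refused whole. The fingers move at their own pace and stop on an object; the grip force is fixed at half the most. Time passes only in rows, so rows that repeat a pose let the fingers close. It gives the time, the measured TCP pose, the force, the opening and the grip force at its end, in the units of the state.
- bot.get_obs(): the state, without advancing time (a new reading comes with each control period).
- viewer.capture(name): name is "side" or "top" or "wrist"; returns a dict with "frame" (384x512x3 uint8, red, green, blue), "fov_y" (degrees; the focal length in pixels is half the picture's height over the tangent of half this angle, whatever the lens; pixels are square), "cx", "cy" (the principal point, pixels), "dist_coeffs" ([k1, k2, p1, p2, k3] as OpenCV has them; the pictures are not rectified), "T" (4x4, takes a point from camera to world coordinates). Camera axes: x right, y down, z forward; pixel columns grow to the right and rows downward; lengths in mm; the calibration is good to about 2 mm. A picture is of the moment at which its call begins. There is no depth.
- bot.close_job(): hands the job in; it is judged then, once.
Trained networks look in a picture, given as the dict that the camera call returned (one of the last four; its "shot" number tells which), for a name from the list of things; names that differ only in an ending like _2 or _b are one class to them, and where a whole thing is asked for, a point or a joint stands for the part that bears it (a point fixed in the world has none). Each returns a list of dicts, best first, with "score" (0 to 1); they miss things now and then, are a little off and sometimes report something else, mostly with a low value. They report only what shows in the picture. A call takes as long as a camera call. They do not tell look-alikes from the thing itself.
- viewer.recognise(target, picture): "centre" ([column, row] in pixels, amid what is visible of it).
- viewer.cut_out(target, picture): "pixels" (384x512 bool, what is visible of it) and "centre" ([column, row] in pixels, amid what is visible of it).
The state is a dict: "time": time; "joint_positions": joint angles; "dq": joint speeds; "tau": joint torques, N m; "tool_pos": TCP position; "tcp_rot": TCP orientation; "contact_force": force on the tool from outside, world axes, zero at the start; "moment": the same for the moment, N m; "grip_width": finger opening in mm; "finger_force": force on a finger pad.
Only numpy, scipy, OpenCV 4.12 (cv2) and the standard library are available. Lean on these libraries where they do the work, as an engineer would, in place of code of your own. Each camera call takes 0.05 s, during which the arm holds its last target. There are 200 camera calls.

### The job

The three-light desk lamp is getting taller candle covers. Pull the short old covers off the lampholders that still wear one and put them in the cardboard carton, and push one of the tall new covers standing on the desk fully down onto each of the three lampholders. Lay the loose light bulbs, however many there are, in the wooden tray, and leave the mug, the book and the stapler alone.

Things in the scene. Friction and masses are not known exactly. Their poses are not given: they have to be found in the camera images.
- lamp: Brass desk lamp, unplugged, shade off, immovable: foot 124 mm across, 22 mm high; stem and two arms carry 3 drip pans (44 mm across) in a row, 75 mm apart. On each an upright black lampholder: 24 mm across up to 48 mm above the pan, then a round shoulder to a socket 17 mm across with a rounded top 75 mm above the pan. Origin on the desk under the foot's centre; z up, y along the row to the left holder.
- seat_right (a point): Centre of the flat top of the drip pan of the right lampholder (-y end of the row), 110 mm above the desk, on the lampholder's axis: where the lower rim of a candle cover rests. z up along the lampholder, y along the row.
- seat_middle (a point): Centre of the flat top of the drip pan of the middle lampholder (on the stem), 110 mm above the desk, on the lampholder's axis: where the lower rim of a candle cover rests. z up along the lampholder, y along the row.
- seat_left (a point): Centre of the flat top of the drip pan of the left lampholder (+y end of the row), 110 mm above the desk, on the lampholder's axis: where the lower rim of a candle cover rests. z up along the lampholder, y along the row.
- new1_mid (a point): Tall new candle cover: stiff ivory plastic tube, open at both ends and the same either way up, 31 mm outside, 26.4 mm bore, 80 mm long, about 30 g. Slides over a lampholder with 1.2 mm to spare all round. Starts upright on the desk between robot and lamp. Point at its centre (half-way along the axis); z along the tube.
- new2_mid (a point): Tall new candle cover: stiff ivory plastic tube, open at both ends and the same either way up, 31 mm outside, 26.4 mm bore, 80 mm long, about 30 g. Slides over a lampholder with 1.2 mm to spare all round. Starts upright on the desk between robot and lamp. Point at its centre (half-way along the axis); z along the tube.
- new3_mid (a point): Tall new candle cover: stiff ivory plastic tube, open at both ends and the same either way up, 31 mm outside, 26.4 mm bore, 80 mm long, about 30 g. Slides over a lampholder with 1.2 mm to spare all round. Starts upright on the desk between robot and lamp. Point at its centre (half-way along the axis); z along the tube.
- old1_mid (a point): Short old candle cover: the same ivory tube but 60 mm long, about 25 g. At first it sits fully down on one of the lampholders, whose tip stands 15 mm out of it; it lifts straight off. May be absent. Point at its centre (half-way along the axis); z along the tube.
- old2_mid (a point): Short old candle cover: the same ivory tube but 60 mm long, about 25 g. At first it sits fully down on one of the lampholders, whose tip stands 15 mm out of it; it lifts straight off. May be absent. Point at its centre (half-way along the axis); z along the tube.
- old3_mid (a point): Short old candle cover: the same ivory tube but 60 mm long, about 25 g. At first it sits fully down on one of the lampholders, whose tip stands 15 mm out of it; it lifts straight off. May be absent. Point at its centre (half-way along the axis); z along the tube.
- bulb1_mid (a point): Candle-shaped LED bulb lying on the desk, 101 mm long, 50 g: a six-sided white collar 34 mm across flats, 39 over corners, 40 mm long (lies on a flat), a pointed glass 37 mm long, 32 mm across, on one end, a steel screw cap 14 mm across, 24 mm long, on the other. May be absent. Point at the collar's centre on the axis, 17 mm above what it lies on; x along the bulb to the glass tip.
- bulb2_mid (a point): Candle-shaped LED bulb lying on the desk, 101 mm long, 50 g: a six-sided white collar 34 mm across flats, 39 over corners, 40 mm long (lies on a flat), a pointed glass 37 mm long, 32 mm across, on one end, a steel screw cap 14 mm across, 24 mm long, on the other. May be absent. Point at the collar's centre on the axis, 17 mm above what it lies on; x along the bulb to the glass tip.
- bulb3_mid (a point): Candle-shaped LED bulb lying on the desk, 101 mm long, 50 g: a six-sided white collar 34 mm across flats, 39 over corners, 40 mm long (lies on a flat), a pointed glass 37 mm long, 32 mm across, on one end, a steel screw cap 14 mm across, 24 mm long, on the other. May be absent. Point at the collar's centre on the axis, 17 mm above what it lies on; x along the bulb to the glass tip.
- carton: Open cardboard carton for the old covers, 190 x 140 mm outside and 55 mm high, walls 4 mm, floor 4 mm; does not move. Origin at the centre of its underside on the desk; x along the long side, z up.
- tray: Open dark wooden desk tray for the bulbs, 200 x 150 mm outside and 35 mm high, walls 8 mm, floor 8 mm; does not move. Origin at the centre of its underside on the desk; x along the long side, z up.
- mug: White mug, 80 mm across, 90 mm high, behind the lamp; a bystander. Origin at the centre of its underside.
- book: Closed blue notebook, 90 x 140 x 18 mm, lying behind the lamp; a bystander. Origin at the centre of its underside.
- stapler: Black stapler, 150 x 38 mm, about 50 mm high, to the right on the desk; a bystander. Origin at the centre of its underside.
Things that resemble listed ones, but are neither listed nor needed, are in the scene too. What is shaped like the part that bears new3_mid but pink is not meant.

How it is judged (in metres and radians):
At the end, for the whole second after the job is handed in: Every lampholder wears one new cover, straight and fully down (within 3.5 mm); every old cover rests in the carton (centre inside the walls, below 60 mm); every bulb rests in the tray (centre inside the walls, below 50 mm); mug, book and stapler not moved over 25 mm (((horizontal distance between new1_mid and seat_right below 0.0035 m and z of new1_mid in the frame of seat_right between 0.036 and 0.0435 m and angle between the z axis of new1_mid and the z axis of seat_right, either way round below 0.07 rad and linear speed of new1 below 0.03 m/s) or (horizontal distance between new2_mid and seat_right below 0.0035 m and z of new2_mid in the frame of seat_right between 0.036 and 0.0435 m and angle between the z axis of new2_mid and the z axis of seat_right, either way round below 0.07 rad and linear speed of new2 below 0.03 m/s) or (horizontal distance between new3_mid and seat_right below 0.0035 m and z of new3_mid in the frame of seat_right between 0.036 and 0.0435 m and angle between the z axis of new3_mid and the z axis of seat_right, either way round below 0.07 rad and linear speed of new3 below 0.03 m/s)) and ((horizontal distance between new1_mid and seat_middle below 0.0035 m and z of new1_mid in the frame of seat_middle between 0.036 and 0.0435 m and angle between the z axis of new1_mid and the z axis of seat_middle, either way round below 0.07 rad and linear speed of new1 below 0.03 m/s) or (horizontal distance between new2_mid and seat_middle below 0.0035 m and z of new2_mid in the frame of seat_middle between 0.036 and 0.0435 m and angle between the z axis of new2_mid and the z axis of seat_middle, either way round below 0.07 rad and linear speed of new2 below 0.03 m/s) or (horizontal distance between new3_mid and seat_middle below 0.0035 m and z of new3_mid in the frame of seat_middle between 0.036 and 0.0435 m and angle between the z axis of new3_mid and the z axis of seat_middle, either way round below 0.07 rad and linear speed of new3 below 0.03 m/s)) and ((horizontal distance between new1_mid and seat_left below 0.0035 m and z of new1_mid in the frame of seat_left between 0.036 and 0.0435 m and angle between the z axis of new1_mid and the z axis of seat_left, either way round below 0.07 rad and linear speed of new1 below 0.03 m/s) or (horizontal distance between new2_mid and seat_left below 0.0035 m and z of new2_mid in the frame of seat_left between 0.036 and 0.0435 m and angle between the z axis of new2_mid and the z axis of seat_left, either way round below 0.07 rad and linear speed of new2 below 0.03 m/s) or (horizontal distance between new3_mid and seat_left below 0.0035 m and z of new3_mid in the frame of seat_left between 0.036 and 0.0435 m and angle between the z axis of new3_mid and the z axis of seat_left, either way round below 0.07 rad and linear speed of new3 below 0.03 m/s)) and x of old1_mid in the frame of carton between -0.091 and 0.091 m and y of old1_mid in the frame of carton between -0.066 and 0.066 m and z of each of old1_mid, old2_mid, old3_mid in the frame of carton below 0.06 m and linear speed of each of old1, old2, old3, bulb1, bulb2, bulb3 below 0.03 m/s and x of old2_mid in the frame of carton between -0.091 and 0.091 m and y of old2_mid in the frame of carton between -0.066 and 0.066 m and x of old3_mid in the frame of carton between -0.091 and 0.091 m and y of old3_mid in the frame of carton between -0.066 and 0.066 m and x of bulb1_mid in the frame of tray between -0.092 and 0.092 m and y of bulb1_mid in the frame of tray between -0.067 and 0.067 m and z of each of bulb1_mid, bulb2_mid, bulb3_mid in the frame of tray below 0.05 m and x of bulb2_mid in the frame of tray between -0.092 and 0.092 m and y of bulb2_mid in the frame of tray between -0.067 and 0.067 m and x of bulb3_mid in the frame of tray between -0.092 and 0.092 m and y of bulb3_mid in the frame of tray between -0.067 and 0.067 m); the robot touches nothing.
It fails at once if the mug is pushed more than 25 mm (distance of mug from where it was at the start of the episode above 0.025 m).
It fails at once if the book is pushed more than 25 mm (distance of book from where it was at the start of the episode above 0.025 m).
It fails at once if the stapler is pushed more than 25 mm (distance of stapler from where it was at the start of the episode above 0.025 m).
Of old1, old2, old3 only 1 to 2 are there at a start; the rules pass over those that are not, and their reading is None.
Of bulb1, bulb2, bulb3 only 2 to 3 are there at a start; the rules pass over those that are not, and their reading is None.
At some moment in a run one of bulb1, bulb2 may be knocked a few centimetres aside while the robot is not near it.
It also fails if it takes over 210 s, if anything falls off the work surface, if the arm or the gripper's body presses on something with over 40 N, if the wrist force passes 120 N, or if a joint passes its speed limit or range.

## Working session

There is one attempt and no reset: what is moved stays moved. The work goes in short steps, Python scripts to look and compute and a shell command to move; the robot and the scene stay as the last step left them, time stands still between calls to the robot, and variables do not carry over. Pictures are saved under pics/ and viewed, at most 17 in all, crops included, and the job is handed in when it is done.

```bash
mkdir -p pics; python3 - <<'E'
from plant import bot, viewer
import cv2,numpy as np
o=bot.get_obs();print(o['time'],o['tool_pos'],o['tcp_rot'],o['grip_width'])
for n in("top","side"):
    p=viewer.capture(n);print(n,p['fov_y'],p['cx'],p['cy'],p['dist_coeffs'],np.round(p['T'],3).tolist(),p['shot'])
    cv2.imwrite(f'pics/{n}0.png',cv2.resize(p['frame'][...,::-1],(800,600),interpolation=cv2.INTER_CUBIC))
    for t in['lamp','seat_right','seat_middle','seat_left','new1_mid','old1_mid','bulb1_mid','carton','tray','mug','book','stapler']:
        print(t,[(np.round(d['centre'],1).tolist(),round(d['score'],2)) for d in viewer.recognise(t,p)])
E
```

```text
0.0 [ 137.38824823 -506.29145981  226.06509801] [-3.14011960e+00 -2.45428887e-04  2.64787741e-01] 92.07418063637623
top 55.552364444694554 255.6286437560006 194.83233927791872 [-0.00192998  0.          0.          0.          0.        ] [[0.014, -0.996, 0.085, 478.206], [-1.0, -0.014, 0.002, -59.446], [-0.001, -0.085, -0.996, 1089.858], [0.0, 0.0, 0.0, 1.0]] 1
lamp [([236.1, 189.2], 0.71), ([388.1, 176.9], 0.51)]
seat_right [([234.8, 191.4], 0.94)]
seat_middle [([236.9, 191.4], 0.74)]
seat_left [([234.8, 190.3], 0.83)]
new1_mid []
old1_mid [([308.6, 171.7], 0.75)]
bulb1_mid [([161.1, 177.4], 0.87), ([389.7, 177.7], 0.63)]
carton [([218.4, 239.7], 0.72), ([121.1, 251.5], 0.58)]
tray [([350.3, 256.4], 0.82)]
mug [([236.1, 192.6], 0.65), ([207.1, 136.3], 0.59)]
book [([277.1, 137.5], 0.92)]
stapler [([385.8, 178.5], 0.9), ([187.6, 245.7], 0.58)]
side 57.73772406656551 256.42363435354036 190.70752779724975 [-0.04993562  0.          0.          0.          0.        ] [[-0.894, -0.308, 0.325, 224.33], [-0.448, 0.635, -0.63, 527.039], [-0.012, -0.708, -0.706, 777.071], [0.0, 0.0, 0.0, 1.0]] 2
lamp [([234.6, 221.5], 0.6)]
seat_right [([234.8, 220.4], 0.89), ([214.4, 216.6], 0.32)]
seat_middle [([232.0, 219.8], 0.65)]
seat_left [([230.2, 220.2], 0.73)]
new1_mid [([269.2, 245.2], 0.8)]
old1_mid []
bulb1_mid [([172.1, 278.2], 0.59)]
carton [([226.0, 351.4], 0.96)]
tray [([330.6, 169.2], 0.8)]
mug [([163.1, 218.8], 0.83), ([172.1, 278.6], 0.32)]
book [([203.9, 183.2], 0.77)]
stapler [([281.2, 132.0], 0.82)]
```

View pics/top0.png

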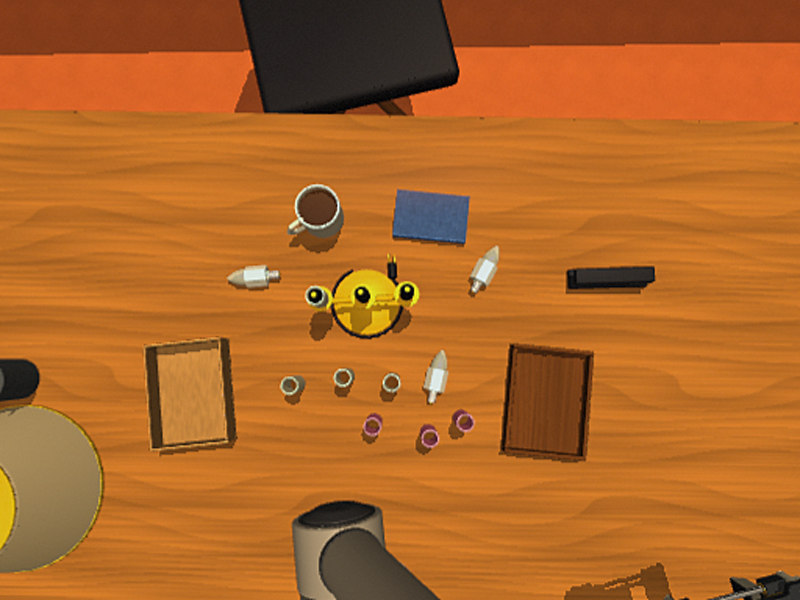

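View pics/side0.png

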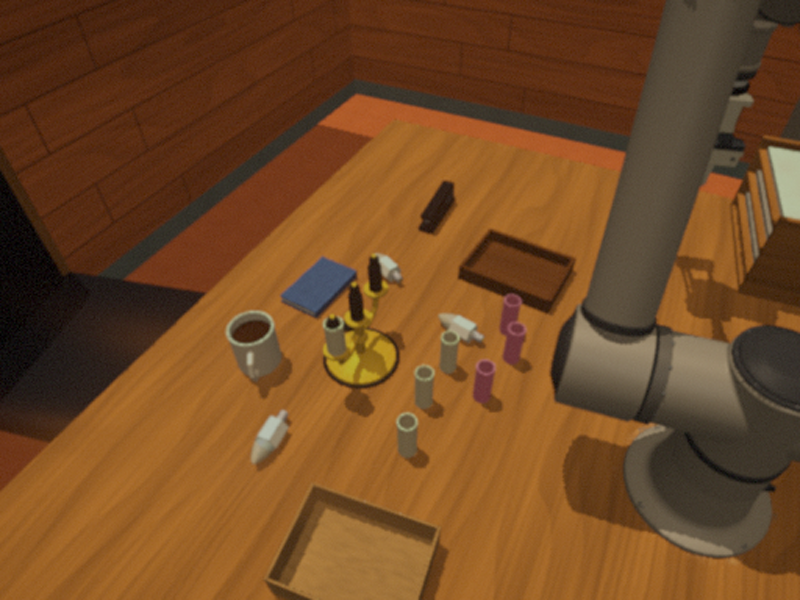

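The top view (800x600 scale) shows:
- **Ivory covers on the desk:** (291,386), (343,378) and (391,383). These are the new ones.
- **Pink look-alikes:** (372,426), (428,437) and (463,422). These are not to be used.
- **Old cover:** one, on the left holder at (316,296). The middle (362,295) and right (407,292) holders are bare.
- **Bulbs:** (255,277), (484,270) and (436,376).
- **Containers:** carton at left (190,393), tray at right (547,402). The brass floor lamp at (20,490) only looks like the lamp.

The side view agrees.

```bash
cat > h.py <<'E'
from plant import bot, viewer
import cv2,numpy as np
def K(p):
    f=p['frame'].shape[0]/2/np.tan(np.radians(p['fov_y']/2))
    return np.array([[f,0,p['cx']],[0,f,p['cy']],[0,0,1.]])
def ray(p,uv):
    d=cv2.undistortPoints(np.array([[uv]],float),K(p),np.array(p['dist_coeffs'],float))[0,0]
    T=np.array(p['T']);return T[:3,3],T[:3,:3]@np.r_[d,1]
def at(p,uv,z):
    o,d=ray(p,uv);return o+d*(z-o[2])/d[2]
def proj(p,P):
    T=np.linalg.inv(np.array(p['T']));r=cv2.Rodrigues(T[:3,:3])[0]
    return cv2.projectPoints(np.array(P,float).reshape(-1,1,3),r,T[:3,3],K(p),np.array(p['dist_coeffs'],float))[0][:,0]
def save(p,n,box=None,s=1.5625):
    f=p['frame'][...,::-1]
    if box:f=f[box[1]:box[3],box[0]:box[2]]
    cv2.imwrite('pics/'+n,cv2.resize(f,None,fx=s,fy=s,interpolation=cv2.INTER_CUBIC))
def st():
    o=bot.get_obs();print('t',round(o['time'],2),'tcp',np.round(o['tool_pos'],1),np.round(o['tcp_rot'],3),'w',round(o['grip_width'],1))
E
python3 - <<'E'
from h import *
p=viewer.capture('top')
s=1.5625
for n,u,z in[('new a',(291,382),80),('b',(343,374),80),('c',(391,379),80),('pk',(372,422),80),('pk',(428,433),80),('pk',(463,418),80),
 ('bulb',(255,277),17),('bulb',(484,270),17),('bulb',(436,376),17),('L',(316,295),185),('M',(362,295),185),('R',(407,292),185)]:
    print(n,np.round(at(p,np.array(u)/s,z)))
for n,us in[('carton',((145,345),(227,339),(236,443),(152,451))),('tray',((510,344),(593,352),(587,461),(501,454)))]:
    q=np.array([at(p,np.array(u)/s,55 if n=='carton' else 35) for u in us]);print(n,np.round(q).tolist(),q.mean(0))
w=viewer.capture('wrist');print(w['fov_y'],w['cx'],w['cy'],w['dist_coeffs'],np.round(w['T'],2).tolist())
E
```

```text
new a [425. 131.  80.]
b [440.  40.  80.]
c [433. -45.  80.]
pk [358. -13.  80.]
pk [ 340. -111.   80.]
pk [ 367. -172.   80.]
bulb [618. 218.  17.]
bulb [ 638. -217.   17.]
bulb [ 437. -128.   17.]
L [569.  76. 185.]
M [570.   2. 185.]
R [576. -70. 185.]
carton [[486.0, 403.0, 55.0], [499.0, 255.0, 55.0], [314.0, 231.0, 55.0], [298.0, 380.0, 55.0]] [399.32577107 317.21544917  55.        ]
tray [[498.0, -263.0, 35.0], [486.0, -416.0, 35.0], [288.0, -402.0, 35.0], [298.0, -246.0, 35.0]] [ 392.4574526 -331.735809    35.       ]
68.35468050316342 253.41802577576513 191.09213417314015 [-0.00700333  0.          0.          0.          0.        ] [[0.26, -0.92, -0.29, 215.42], [-0.97, -0.25, -0.08, -485.21], [-0.0, 0.3, -0.95, 384.71], [0.0, 0.0, 0.0, 1.0]]
```

```bash
R='python3 -m handwheel'
python3 -m handwheel '0 0 -0.74 0 0 -0.2079 1;0 0 -0.74 0 0 -0.2079 1;0 0 -0.74 0 0 -0.2079 1;0 0 -0.74 0 0 -0.2079 1;0 0 -0.74 0 0 -0.2079 1;0 0 -0.74 0 0 -0.2079 1;0 0 -0.74 0 0 -0.2079 1' | tail -1
python3 -m handwheel '0 0 0 0 0 -0.2079 1;0 0 0 0 0 -0.2079 1;0 0 0 0 0 -0.2079 1;0 0 0 0 0 -0.2079 1;0 0 0 0 0 -0.2079 1;0 0 0 0 0 -0.2079 1;0 0 0 0 0 -0.2079 1'
python3 -m handwheel '0.93 0.6 0 0 0 0 1;0.93 0.6 0 0 0 0 1;0.93 0.6 0 0 0 0 1;0.93 0.6 0 0 0 0 1'
python3 -m handwheel '0.93 0.6 0 0 0 0 1;0.93 0.6 0 0 0 0 1;0.93 0.6 0 0 0 0 1;0.93 0.6 0 0 0 0 1'
python3 -m handwheel '0.93 0.6 0 0 0 0 1;0.93 0.6 0 0 0 0 1;0.93 0.6 0 0 0 0 1;0.93 0.6 0 0 0 0 1'
python3 -m handwheel '0.93 0.6 0 0 0 0 1;0.93 0.6 0 0 0 0 1;0.93 0.6 0 0 0 0 1;0.93 0.6 0 0 0 0 1'
python3 -m handwheel '0.93 0.6 0 0 0 0 1;0.93 0.6 0 0 0 0 1;0.93 0.6 0 0 0 0 1;0.93 0.6 0 0 0 0 1'
python3 - <<'E'
from h import *
st();w=viewer.capture('wrist');save(w,'w1.png')
print(np.round(w['T'],2).tolist())
for t in['new1_mid','old1_mid','bulb1_mid']:
    for d in viewer.recognise(t,w):print(t,np.round(d['centre'],1),round(d['score'],2),np.round(at(w,d['centre'],40 if t[0]=='n' else 140 if t[0]=='o' else 17)))
E
```

```text
finger_force: 0.0
time: 2.57
tool_pos: [137.4, -506.7, 300.7]
tcp_rot: [3.142, 0.0, 1.571]
contact_force: [0.0, -0.5, 0.1]
grip_width: 91.9
finger_force: 0.0
time: 2.9
tool_pos: [199.5, -409.9, 301.2]
tcp_rot: [3.14, -0.001, 1.572]
contact_force: [-0.7, -0.1, -0.3]
grip_width: 91.7
finger_force: 0.0
time: 3.23
tool_pos: [259.1, -317.3, 301.1]
tcp_rot: [3.14, -0.001, 1.572]
contact_force: [-0.2, -0.5, 0.4]
grip_width: 92.1
finger_force: 0.0
time: 3.57
tool_pos: [319.0, -225.0, 301.0]
tcp_rot: [3.14, -0.001, 1.573]
contact_force: [-0.2, 0.4, 0.4]
grip_width: 91.5
finger_force: 0.0
time: 3.9
tool_pos: [379.1, -132.5, 300.8]
tcp_rot: [3.14, -0.001, 1.573]
contact_force: [-0.8, -0.2, -0.4]
grip_width: 92.0
finger_force: 0.0
time: 4.23
tool_pos: [439.3, -39.9, 300.4]
tcp_rot: [3.141, -0.001, 1.572]
contact_force: [-0.6, -1.1, -0.8]
grip_width: 92.0
finger_force: 0.0
t 4.23 tcp [439.3 -39.9 300.4] [ 3.141e+00 -1.000e-03  1.572e+00] w 92.0
[[1.0, 0.0, 0.0, 438.87], [0.0, -0.95, -0.3, 41.36], [-0.0, 0.3, -0.95, 458.5], [0.0, 0.0, 0.0, 1.0]]
new1_mid [245.1 110.2] 0.56 [427.  32.  40.]
```

View pics/w1.png

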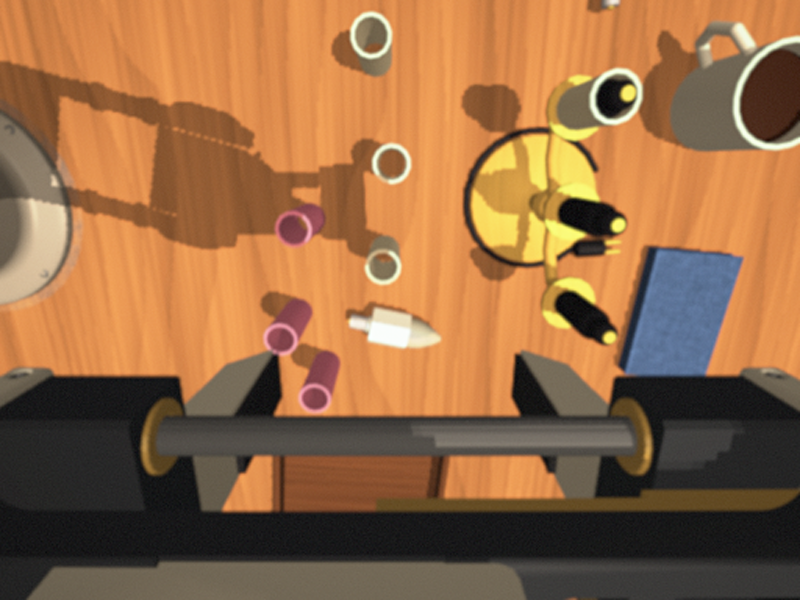

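The wrist view (800x600) shows the three ivory new covers with rims at (371,35), (391,164) and (383,266). The three pink ones at (300,227), (282,340) and (316,397) stay. The old cover is on the left holder with its rim at (613,98). The bare holders have tips at (620,224) and (607,337).

```bash
python3 - <<'E'
from h import *
w=viewer.capture('wrist');t=viewer.capture('top');s=1.5625
hsv=cv2.cvtColor(w['frame'],cv2.COLOR_RGB2HSV)
# tip discs: yellow blobs near the tips
for n,u in[('L',(628,93)),('M',(620,224)),('R',(607,337))]:
    c=np.array(u)/s;x,y=c.astype(int);b=hsv[y-8:y+9,x-8:x+9];m=((b[...,0]>20)&(b[...,0]<35)&(b[...,1]>120)&(b[...,2]>150)).astype(np.uint8)
    k,lab,stt,cen=cv2.connectedComponentsWithStats(m)
    i=min(range(1,k),key=lambda i:np.hypot(*(cen[i]-8)));q=cen[i]+[x-8,y-8]
    print(n,stt[i,4],np.round(q,1),'wrist@185',np.round(at(w,q,185),1),'tip pred in top',np.round(proj(t,at(w,q,185))*s,1))
for n,u in[('a',(371,35)),('b',(391,164)),('c',(383,266)),('old',(613,98))]:
    c=np.array(u)/s;z=170 if n=='old' else 80
    print(n,np.round(at(w,c,z),1))
im=[w['frame'][8:230,200:450],t['frame'][160:300,130:330]]
cv2.imwrite('pics/c1.png',cv2.resize(im[0][...,::-1],None,fx=2.6,fy=2.6,interpolation=cv2.INTER_CUBIC))
cv2.imwrite('pics/c2.png',cv2.resize(im[1][...,::-1],None,fx=4,fy=4,interpolation=cv2.INTER_CUBIC))
E
```

```text
L 73 [405.   54.7] wrist@185 [570.5  78.7 185. ] tip pred in top [[314.1 294. ]]
M 70 [399.  139.5] wrist@185 [576.3   4.5 185. ] tip pred in top [[360.7 291. ]]
R 54 [392.6 212.3] wrist@185 [581.1 -70.5 185. ] tip pred in top [[407.6 288.7]]
a [417.6 129.3  80. ]
b [432.4  35.5  80. ]
c [424.9 -50.2  80. ]
old [566.9  74.1 170. ]
```

View pics/c2.png

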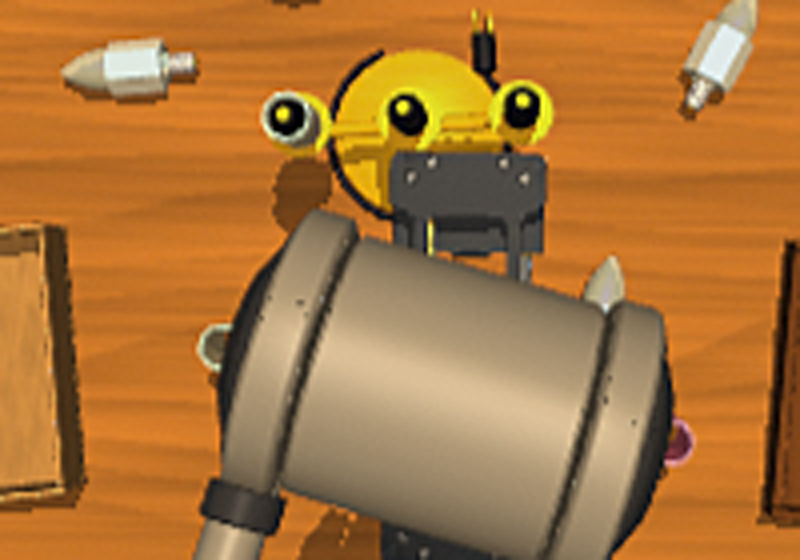

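```bash
cat > m.py <<'E'
import sys,pickle
from h import *
w=viewer.capture('wrist');st();pickle.dump(w,open(f'{sys.argv[1]}.pkl','wb'))
E
python3 -m handwheel '0.22 0.68 0 0 0 0 1;0.22 0.68 0 0 0 0 1;0.22 0.68 0 0 0 0 1;0.22 0.68 0 0 0 0 1' >/dev/null
python3 -m handwheel '0.22 0.68 0 0 0 0 1;0.22 0.68 0 0 0 0 1;0.22 0.68 0 0 0 0 1;0.22 0.68 0 0 0 0 1;0.22 0.68 0 0 0 0 1;0.22 0.68 0 0 0 0 1' >/dev/null
python3 m.py M
python3 -m handwheel '-0.75 0.05 0 0 0 0 1;-0.75 0.05 0 0 0 0 1;-0.75 0.05 0 0 0 0 1;-0.75 0.05 0 0 0 0 1;-0.75 0.05 0 0 0 0 1;-0.75 0.05 0 0 0 0 1'  >/dev/null
python3 m.py R
python3 -m handwheel '0.75 -0.05 0 0 0 0 1;0.75 -0.05 0 0 0 0 1;0.75 -0.05 0 0 0 0 1;0.75 -0.05 0 0 0 0 1' >/dev/null
python3 -m handwheel '0.75 -0.05 0 0 0 0 1;0.75 -0.05 0 0 0 0 1;0.75 -0.05 0 0 0 0 1;0.75 -0.05 0 0 0 0 1;0.75 -0.05 0 0 0 0 1;0.75 -0.05 0 0 0 0 1' >/dev/null
python3 m.py L
python3 -m handwheel '0.25 -0.76 0 0 0 0 1;0.25 -0.76 0 0 0 0 1;0.25 -0.76 0 0 0 0 1;0.25 -0.76 0 0 0 0 1' >/dev/null
python3 -m handwheel '0.25 -0.76 1 0 0 0 1;0.25 -0.76 1 0 0 0 1;0.25 -0.76 1 0 0 0 1;0.25 -0.76 1 0 0 0 1;0.25 -0.76 1 0 0 0 1;0.25 -0.76 1 0 0 0 1' >/dev/null
python3 m.py a
python3 -m handwheel '-0.94 0.14 0.05 0 0 0 1;-0.94 0.14 0.05 0 0 0 1;-0.94 0.14 0.05 0 0 0 1;-0.94 0.14 0.05 0 0 0 1;-0.94 0.14 0.05 0 0 0 1;-0.94 0.14 0.05 0 0 0 1' >/dev/null
python3 m.py b
python3 -m handwheel '-0.86 -0.07 0 0 0 0 1;-0.86 -0.07 0 0 0 0 1;-0.86 -0.07 0 0 0 0 1;-0.86 -0.07 0 0 0 0 1;-0.86 -0.07 0 0 0 0 1;-0.86 -0.07 0 0 0 0 1' >/dev/null
python3 m.py c
python3 - <<'E'
from h import *
import pickle
T=[]
for n in 'MRLabc':
    w=pickle.load(open(n+'.pkl','rb'));T.append(cv2.resize(w['frame'][140:240,205:305,::-1],(260,260),interpolation=cv2.INTER_CUBIC))
cv2.imwrite('pics/mont.png',np.vstack([np.hstack(T[:3]),np.hstack(T[3:])]))
E
```

```text
t 5.42 tcp [572.3   1.7 301.4] [3.141 0.    1.57 ] w 91.7
t 5.97 tcp [578.  -71.6 301.1] [ 3.141 -0.     1.572] w 92.0
t 6.85 tcp [568.4  76.1 300.6] [-3.142  0.     1.57 ] w 92.3
t 7.73 tcp [419.1 127.  202.1] [ 3.137 -0.     1.57 ] w 92.0
t 8.28 tcp [431.   33.9 196.3] [ 3.14  -0.     1.571] w 91.9
t 8.83 tcp [423.4 -51.2 195.8] [ 3.141 -0.     1.573] w 91.7
```

View pics/mont.png

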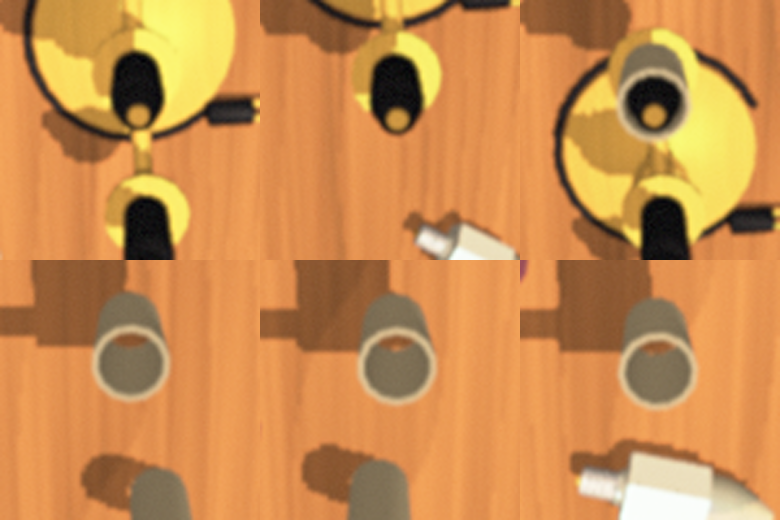

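The montage shows the bare tips of M and R, L with the old cover, and the three new covers a, b and c, each near its tile centre. None of them is pink. Next I compute positions relative to the commanded poses.

```bash
python3 - <<'E'
from h import *
import pickle
C=dict(M=(573.4,2.3,300.74,139,116,185),R=(578.4,-72.7,300.74,137,119,185),L=(568.4,77.3,300.74,133,115,185),old=(568.4,77.3,300.74,133,103,170),a=(416.4,127.3,200.74,131,103,80),b=(430.4,33.3,195.74,137,105,80),c=(423.4,-52.7,195.74,138,110,80))
for n,v in C.items():
    w=pickle.load(open(('L' if n=='old' else n)+'.pkl','rb'));T=np.array(w['T'])
    P=at(w,(205+v[3]/2.6,140+v[4]/2.6),v[5])
    print(n,np.round(P,1),'cam-cmd',np.round(T[:3,3]-v[:3],1),'P-cmd',np.round(P[:2]-v[:2],1))
w=pickle.load(open('c.pkl','rb'))
for q in [(423.4,-52.7,195.7-115),(423.4,-52.7,195.74)]: print(proj(w,[q]))
E
python3 -c "
from h import *
st()"
```

```text
M [576.8   4.1 185. ] cam-cmd [ -1.4  80.7 158.5] P-cmd [3.4 1.8]
R [581.8 -70.4 185. ] cam-cmd [ -0.8  82.2 158.4] P-cmd [3.4 2.3]
L [570.7  79.2 185. ] cam-cmd [-1.000e-01  8.030e+01  1.578e+02] P-cmd [2.3 1.9]
old [570.8  80.  170. ] cam-cmd [-1.000e-01  8.030e+01  1.578e+02] P-cmd [2.4 2.7]
a [420.3 133.2  80. ] cam-cmd [  1.4  80.9 158.9] P-cmd [3.9 5.9]
b [435.5  40.4  80. ] cam-cmd [  0.5  81.5 158.7] P-cmd [5.1 7.1]
c [427.7 -46.2  80. ] cam-cmd [ -0.3  82.7 158.1] P-cmd [4.3 6.5]
[[253.81732083 188.71457997]]
[[253.92735909 242.39754609]]
t 8.83 tcp [423.4 -51.2 195.8] [ 3.141 -0.     1.573] w 91.7
```

```bash

python3 -m handwheel '0 0 -1 0 0 0 1;0 0 -1 0 0 0 1;0 0 -1 0 0 0 1;0 0 -1 0 0 0 1' >/dev/null
python3 -m handwheel '0.665 0.737 0 0 0 0 1;0.665 0.737 0 0 0 0 1;0.665 0.737 0 0 0 0 1;0.665 0.737 0 0 0 0 1' >/dev/null
python3 -m handwheel '0.665 0.737 0 0 0 0 1;0.665 0.737 0 0 0 0 1;0.665 0.737 0 0 0 0 1;0.665 0.737 0 0 0 0 1;0.665 0.737 0 0 0 0 1'
python3 -m handwheel '0 0 0.8 0 0 0 1;0 0 0.8 0 0 0 1;0 0 0.8 0 0 0 1;0 0 0.8 0 0 0 1'
python3 -m handwheel '0 0 0.4 0 0 0 1;0 0 0.8 0 0 0 1;0 0 0.8 0 0 0 1;0 0 0.8 0 0 0 1;0 0 0.8 0 0 0 1'
python3 -m handwheel '0 0 0 0 0 0 -1;0 0 0 0 0 0 -1;0 0 0 0 0 0 -1;0 0 0 0 0 0 -1;0 0 0 0 0 0 -1;0 0 0 0 0 0 -1;0 0 0 0 0 0 -1'
python3 m.py g1; python3 - <<'E'
from h import *
import pickle
w=pickle.load(open('g1.pkl','rb'));save(w,'g1.png')
E
```

```text
time: 9.92
tool_pos: [569.9, 81.1, 294.3]
tcp_rot: [-3.139, 0.001, 1.573]
contact_force: [0.3, 0.7, 0.5]
grip_width: 91.6
finger_force: 0.0
time: 10.25
tool_pos: [568.8, 79.6, 215.0]
tcp_rot: [-3.137, 0.0, 1.57]
contact_force: [0.5, 0.1, 0.4]
grip_width: 92.1
finger_force: 0.0
time: 10.67
tool_pos: [572.6, 80.2, 139.4]
tcp_rot: [3.136, 0.0, 1.571]
contact_force: [0.8, 0.9, 0.3]
grip_width: 91.7
finger_force: 0.0
time: 11.25
tool_pos: [570.7, 80.4, 135.7]
tcp_rot: [-3.142, 0.0, 1.571]
contact_force: [-0.2, 0.1, 0.5]
grip_width: 49.7
finger_force: 0.0
t 11.3 tcp [570.6  80.4 135.6] [-3.141  0.     1.571] w 45.7
```

View pics/g1.png

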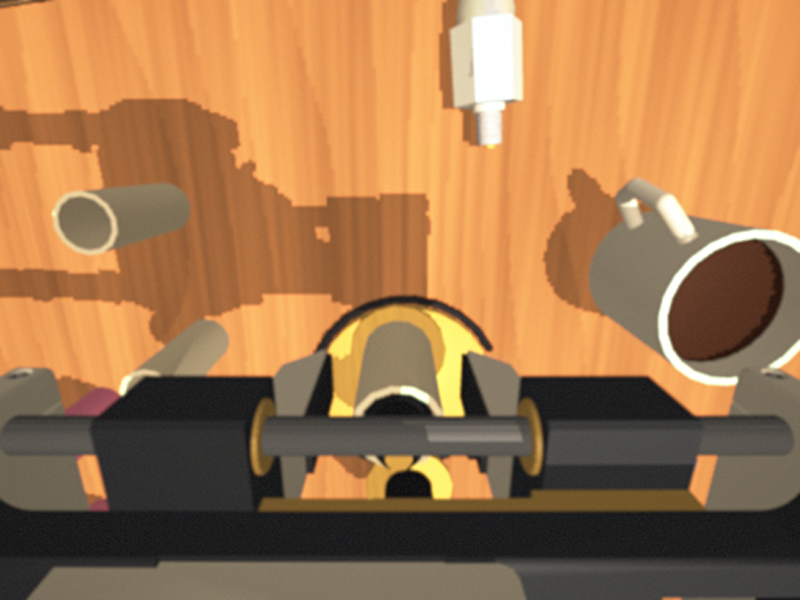

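The old cover sits between the fingers, centred at about (400,430), and the fingers are still closing. I'll finish the grip, lift and carry it to the carton.

```bash

python3 -m handwheel '0 0 0 0 0 0 -1;0 0 0 0 0 0 -1;0 0 0 0 0 0 -1;0 0 0 0 0 0 -1;0 0 0 0 0 0 -1'
python3 -m handwheel '0 0 -0.25 0 0 0 -1;0 0 -0.5 0 0 0 -1;0 0 -0.75 0 0 0 -1;0 0 -1 0 0 0 -1;0 0 -1 0 0 0 -1'
python3 -m handwheel '0.8 -0.58 0 0 0 0 -1;0.8 -0.58 0 0 0 0 -1;0.8 -0.58 0 0 0 0 -1;0.8 -0.58 0 0 0 0 -1' >/dev/null
python3 -m handwheel '0.8 -0.58 0 0 0 0 -1;0.8 -0.58 0 0 0 0 -1;0.8 -0.58 0 0 0 0 -1;0.8 -0.58 0 0 0 0 -1' >/dev/null
python3 -m handwheel '0.8 -0.58 0 0 0 0 -1;0.8 -0.58 0 0 0 0 -1;0.8 -0.58 0 0 0 0 -1;0.8 -0.58 0 0 0 0 -1' 
python3 m.py k; python3 - <<'E'
from h import *
import pickle
w=pickle.load(open('k.pkl','rb'));save(w,'k.png')
E
```

```text
time: 11.72
tool_pos: [570.6, 80.4, 135.7]
tcp_rot: [-3.141, 0.0, 1.571]
contact_force: [-0.1, -0.8, -0.8]
grip_width: 29.5
finger_force: 30.0
time: 12.13
tool_pos: [572.9, 80.5, 241.1]
tcp_rot: [3.132, -0.0, 1.571]
contact_force: [0.7, 0.4, -0.6]
grip_width: 29.6
finger_force: 30.0
time: 13.13
tool_pos: [395.8, 321.8, 235.4]
tcp_rot: [-3.141, -0.0, 1.574]
contact_force: [0.1, -0.7, 0.1]
grip_width: 29.7
finger_force: 30.0
t 13.18 tcp [396.9 320.5 235.4] [3.141e+00 1.000e-03 1.573e+00] w 29.6
```

View pics/k.png

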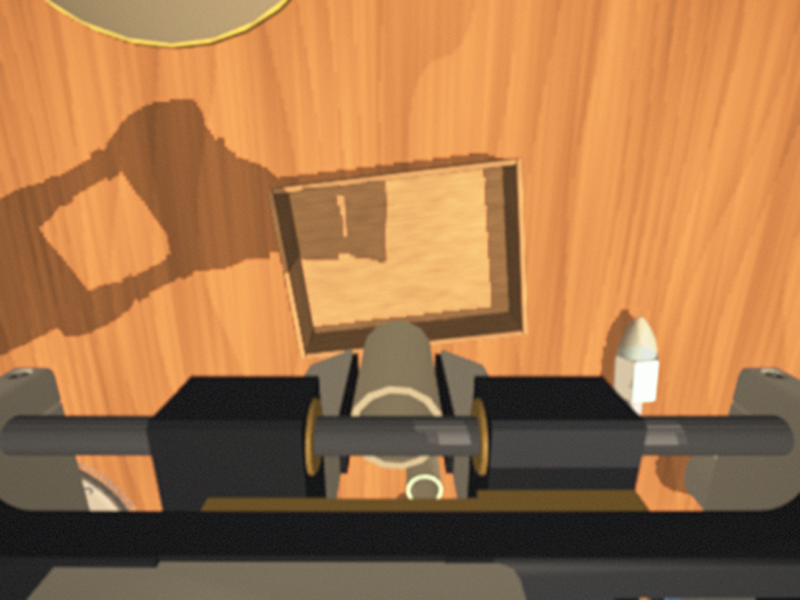

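The wrist view shows the old cover held at (398,430), with the carton below centred at about (404,257) and empty. I'll lower it in.

```bash

python3 -m handwheel '0 0 1 0 0 0 -1;0 0 1 0 0 0 -1;0 0 1 0 0 0 -1;0 0 1 0 0 0 -1' >/dev/null
python3 -m handwheel '0 0 0.4 0 0 0 -1;0 0 0.7 0 0 0 -1;0 0 0.9 0 0 0 -1;0 0 1 0 0 0 -1;0 0 1 0 0 0 -1;0 0 1 0 0 0 -1'
python3 -m handwheel '0 0 0.02 0 0 0 -1;0 0 0.02 0 0 0 -1;0 0 0.02 0 0 0 0.1;0 0 0.02 0 0 0 0.1;0 0 0.02 0 0 0 0.1;0 0 0.02 0 0 0 0.1;0 0 0.02 0 0 0 0.1'
python3 -m handwheel '0 0 -0.25 0 0 0 0.1;0 0 -0.6 0 0 0 0.1;0 0 -1 0 0 0 0.3;0 0 -1 0 0 0 1;0 0 -1 0 0 0 1' >/dev/null
python3 -m handwheel '0 0 -0.6 0 0 0 1;0 0 -0.6 0 0 0 1;0 0 -0.6 0 0 0 1;0 0 -0.6 0 0 0 1'
```

```text
time: 14.02
tool_pos: [398.1, 320.3, 36.7]
tcp_rot: [3.14, -0.001, 1.57]
contact_force: [1.1, 0.0, -0.3]
grip_width: 30.1
finger_force: 30.0
time: 14.6
tool_pos: [396.6, 320.4, 33.8]
tcp_rot: [3.141, -0.0, 1.571]
contact_force: [-0.2, 0.0, 0.4]
grip_width: 50.1
finger_force: 0.0
time: 15.35
tool_pos: [396.5, 320.3, 193.2]
tcp_rot: [-3.141, 0.0, 1.571]
contact_force: [-0.0, 0.4, -0.7]
grip_width: 90.3
finger_force: 0.0
```

```bash

python3 -m handwheel '-0.935 0.118 0 0 0 0 1;-0.935 0.118 0 0 0 0 1;-0.935 0.118 0 0 0 0 1;-0.935 0.118 0 0 0 0 1' >/dev/null
python3 -m handwheel '-0.935 0.118 0 0 0 0 1;-0.935 0.118 0 0 0 0 1;-0.935 0.118 0 0 0 0 1;-0.935 0.118 0 0 0 0 1;-0.935 0.118 0 0 0 0 1'
python3 m.py a2
python3 -m handwheel '0 0 1 0 0 0 1;0 0 1 0 0 0 1;0 0 1 0 0 0 1;0 0 1 0 0 0 1' >/dev/null
python3 -m handwheel '0 0 0.2 0 0 0 1;0 0 0.447 0 0 0 1;0 0 0.447 0 0 0 1;0 0 0.447 0 0 0 0;0 0 0.447 0 0 0 -1;0 0 0.447 0 0 0 -1;0 0 0.447 0 0 0 -1;0 0 0.447 0 0 0 -1'
python3 -m handwheel '0 0 0 0 0 0 -1;0 0 0 0 0 0 -1;0 0 0 0 0 0 -1;0 0 0 0 0 0 -1;0 0 0 0 0 0 -1;0 0 0 0 0 0 -1'
python3 -m handwheel '0 0 -0.2 0 0 0 -1;0 0 -0.6 0 0 0 -1;0 0 -1 0 0 0 -1;0 0 -1 0 0 0 -1' >/dev/null
python3 -m handwheel '0 0 -0.5 0 0 0 -1;0 0 -1 0 0 0 -1;0 0 -1 0 0 0 -1;0 0 -1 0 0 0 -1'
python3 m.py a3
python3 - <<'E'
from h import *
import pickle
T=[]
for n in('a2','a3'):
    w=pickle.load(open(n+'.pkl','rb'));T.append(cv2.resize(w['frame'][150:300,175:335,::-1],None,fx=2.5,fy=2.5,interpolation=cv2.INTER_CUBIC))
cv2.imwrite('pics/a23.png',np.hstack(T))
E
```

```text
time: 16.1
tool_pos: [419.9, 133.7, 192.7]
tcp_rot: [-3.14, -0.0, 1.569]
contact_force: [-0.2, 0.1, -0.3]
grip_width: 92.1
finger_force: 0.0
t 16.15 tcp [419.9 134.3 192.9] [-3.14  -0.     1.571] w 91.9
time: 17.15
tool_pos: [420.9, 133.5, 50.0]
tcp_rot: [3.14, -0.0, 1.571]
contact_force: [-0.4, -0.5, -0.1]
grip_width: 63.0
finger_force: 0.0
time: 17.65
tool_pos: [420.2, 133.3, 48.9]
tcp_rot: [-3.141, 0.0, 1.571]
contact_force: [0.0, -0.6, 0.2]
grip_width: 26.6
finger_force: 30.0
time: 18.32
tool_pos: [422.3, 133.7, 253.2]
tcp_rot: [3.133, -0.001, 1.571]
contact_force: [0.2, 0.6, -0.5]
grip_width: 26.8
finger_force: 30.0
t 18.37 tcp [421.1 133.5 250.5] [ 3.137 -0.     1.571] w 26.5
```

View pics/a23.png

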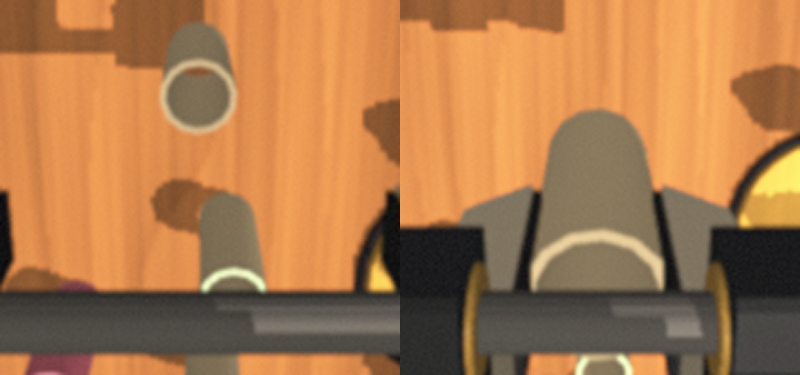

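Picture a23 shows cover a held straight and centred between the pads, with its rim at (597,260) in the right tile. I'll carry it to the left holder and seat it.

```bash

python3 -m handwheel '-0.27 0.752 0 0 0 0 -1;-0.27 0.752 0 0 0 0 -1;-0.27 0.752 0 0 0 0 -1;-0.27 0.752 0 0 0 0 -1' >/dev/null
python3 -m handwheel '-0.27 0.752 0 0 0 0 -1;-0.27 0.752 0 0 0 0 -1;-0.27 0.752 0 0 0 0 -1;-0.27 0.752 0 0 0 0 -1;-0.27 0.752 0 0 0 0 -1;-0.27 0.752 0 0 0 0 -1'
python3 m.py pl
python3 -m handwheel '0 0 0.1 0 0 0 -1;0 0 0.2 0 0 0 -1;0 0 0.3 0 0 0 -1;0 0 0.3 0 0 0 -1;0 0 0.3 0 0 0 -1'
python3 -m handwheel '0 0 0.06 0 0 0 -1;0 0 0.12 0 0 0 -1;0 0 0.18 0 0 0 -1;0 0 0.24 0 0 0 -1;0 0 0.3 0 0 0 -1;0 0 0.3 0 0 0 -1'
python3 - <<'E'
from h import *
import pickle
w=pickle.load(open('pl.pkl','rb'));s=viewer.capture('side')
a=cv2.resize(w['frame'][150:320,165:335,::-1],(400,400),interpolation=cv2.INTER_CUBIC)
b=cv2.resize(s['frame'][140:260,170:290,::-1],(400,400),interpolation=cv2.INTER_CUBIC)
cv2.imwrite('pics/pl.png',np.hstack([a,b]))
E
```

```text
time: 19.2
tool_pos: [569.3, 80.0, 248.6]
tcp_rot: [-3.14, -0.0, 1.572]
contact_force: [0.2, -0.0, 0.4]
grip_width: 26.5
finger_force: 30.0
t 19.25 tcp [569.4  80.1 249. ] [-3.141 -0.     1.572] w 26.7
time: 19.67
tool_pos: [570.0, 79.5, 217.9]
tcp_rot: [-3.139, 0.0, 1.571]
contact_force: [-0.4, -0.2, -0.5]
grip_width: 26.9
finger_force: 30.0
time: 20.17
tool_pos: [570.0, 79.4, 187.4]
tcp_rot: [-3.139, 0.0, 1.571]
contact_force: [0.2, 0.1, 0.2]
grip_width: 26.3
finger_force: 30.0
```

View pics/pl.png

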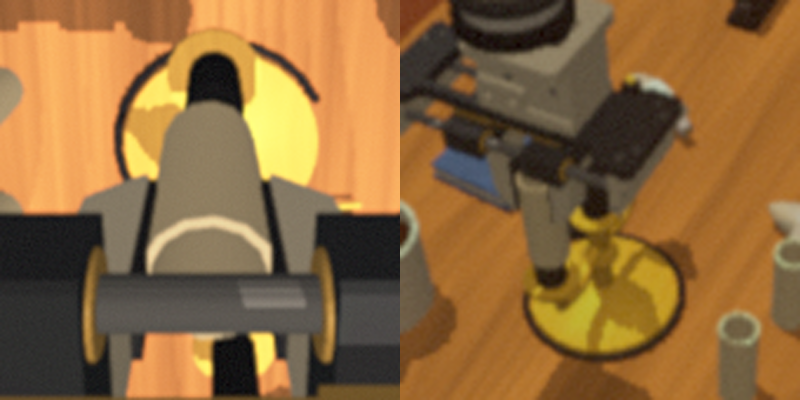

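The side crop shows the cover already sliding onto the left holder at (545,240), with almost no force. I'll push it down and release.

```bash

python3 -m handwheel '0 0 0.1 0 0 0 -1;0 0 0.2 0 0 0 -1;0 0 0.28 0 0 0 -1;0 0 0.305 0 0 0 -1;0 0 0.305 0 0 0 -1;0 0 0.305 0 0 0 -1'
python3 -m handwheel '0 0 0 0 0 0 0;0 0 0 0 0 0 0;0 0 0 0 0 0 0;0 0 0 0 0 0 0.5;0 0 0 0 0 0 0.5;0 0 0 0 0 0 0.5;0 0 0 0 0 0 0.5' 
python3 -m handwheel '0 0 -0.4 0 0 0 0.7;0 0 -0.8 0 0 0 1;0 0 -1 0 0 0 1;0 0 -1 0 0 0 1;0 0 -1 0 0 0 1;0 0 -1 0 0 0 1'
python3 m.py fl
python3 -c "
from h import *
import pickle
w=pickle.load(open('fl.pkl','rb'));save(w,'fl.png',(170,100,340,290),3)"
```

```text
time: 20.72
tool_pos: [570.6, 79.5, 158.6]
tcp_rot: [3.141, -0.0, 1.571]
contact_force: [-1.2, 0.3, 5.0]
grip_width: 26.6
finger_force: 30.0
time: 21.3
tool_pos: [570.7, 79.4, 158.4]
tcp_rot: [-3.142, 0.0, 1.571]
contact_force: [-0.4, 0.2, -0.2]
grip_width: 66.6
finger_force: 0.0
time: 21.8
tool_pos: [570.1, 79.4, 257.3]
tcp_rot: [-3.14, 0.0, 1.571]
contact_force: [-0.1, -0.9, -0.2]
grip_width: 91.5
finger_force: 0.0
t 21.85 tcp [569.9  79.4 256.8] [-3.139  0.     1.571] w 91.9
```

View pics/fl.png

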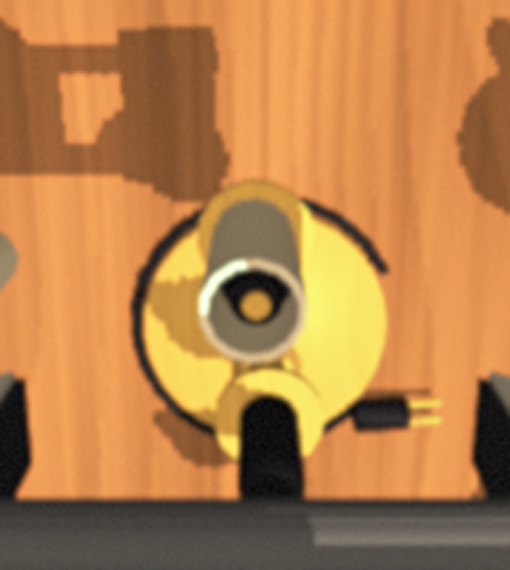

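Cover a is seated on the left holder: rim at (252,310), tip centred inside it, 5 N at bottoming. Next, cover b goes to the middle holder.

```bash

python3 -m handwheel '-0.195 -0.676 0 0 0 0 1;-0.195 -0.676 0 0 0 0 1;-0.195 -0.676 0 0 0 0 1;-0.195 -0.676 0 0 0 0 1' >/dev/null
python3 -m handwheel '-0.195 -0.676 0 0 0 0 1;-0.195 -0.676 0 0 0 0 1;-0.195 -0.676 0 0 0 0 1;-0.195 -0.676 0 0 0 0 1;-0.195 -0.676 0.6 0 0 0 1;-0.195 -0.676 0.6 0 0 0 1;-0.195 -0.676 0.6 0 0 0 1;-0.195 -0.676 0.6 0 0 0 1'
python3 m.py b2
python3 -m handwheel '0 0 1 0 0 0 1;0 0 1 0 0 0 1;0 0 1 0 0 0 1;0 0 1 0 0 0 1' >/dev/null
python3 -m handwheel '0 0 0.3 0 0 0 1;0 0 0.495 0 0 0 1;0 0 0.495 0 0 0 1;0 0 0.495 0 0 0 0;0 0 0.495 0 0 0 -1;0 0 0.495 0 0 0 -1;0 0 0.495 0 0 0 -1;0 0 0.495 0 0 0 -1'
python3 -m handwheel '0 0 0 0 0 0 -1;0 0 0 0 0 0 -1;0 0 0 0 0 0 -1;0 0 0 0 0 0 -1;0 0 0 0 0 0 -1;0 0 0 0 0 0 -1'
python3 -m handwheel '0 0 -0.2 0 0 0 -1;0 0 -0.6 0 0 0 -1;0 0 -1 0 0 0 -1;0 0 -1 0 0 0 -1' >/dev/null
python3 -m handwheel '0 0 -0.5 0 0 0 -1;0 0 -1 0 0 0 -1;0 0 -1 0 0 0 -1;0 0 -1 0 0 0 -1'
python3 -m handwheel '-0.18 0.704 0 0 0 0 -1;-0.18 0.704 0 0 0 0 -1;-0.18 0.704 0 0 0 0 -1;-0.18 0.704 0 0 0 0 -1' >/dev/null
python3 -m handwheel '-0.18 0.704 0 0 0 0 -1;-0.18 0.704 0 0 0 0 -1;-0.18 0.704 0 0 0 0 -1;-0.18 0.704 0 0 0 0 -1;-0.18 0.704 0 0 0 0 -1;-0.18 0.704 0 0 0 0 -1'
python3 m.py pm
python3 - <<'E'
from h import *
import pickle
T=[]
for n in('b2','pm'):
    w=pickle.load(open(n+'.pkl','rb'));T.append(cv2.resize(w['frame'][150:320,165:335,::-1],(400,400),interpolation=cv2.INTER_CUBIC))
cv2.imwrite('pics/pm.png',np.hstack(T))
E
```

```text
time: 22.85
tool_pos: [436.4, 40.6, 198.1]
tcp_rot: [-3.14, -0.0, 1.571]
contact_force: [0.6, 0.2, 0.9]
grip_width: 92.0
finger_force: 0.0
t 22.9 tcp [437.   40.5 199.1] [3.141 0.    1.571] w 91.9
time: 23.9
tool_pos: [436.2, 40.3, 50.0]
tcp_rot: [3.14, 0.0, 1.571]
contact_force: [0.5, -0.6, -0.1]
grip_width: 63.0
finger_force: 0.0
time: 24.4
tool_pos: [435.4, 40.4, 48.9]
tcp_rot: [-3.141, 0.0, 1.571]
contact_force: [0.0, 0.0, -1.4]
grip_width: 27.6
finger_force: 30.0
time: 25.07
tool_pos: [437.6, 40.3, 253.2]
tcp_rot: [3.133, 0.001, 1.571]
contact_force: [0.8, 0.8, -0.7]
grip_width: 27.9
finger_force: 30.0
time: 25.9
tool_pos: [575.1, 4.9, 248.9]
tcp_rot: [-3.14, -0.0, 1.572]
contact_force: [0.6, -0.1, 0.3]
grip_width: 28.1
finger_force: 30.0
t 25.95 tcp [575.2   4.9 249.2] [-3.141 -0.     1.572] w 27.6
```

View pics/pm.png

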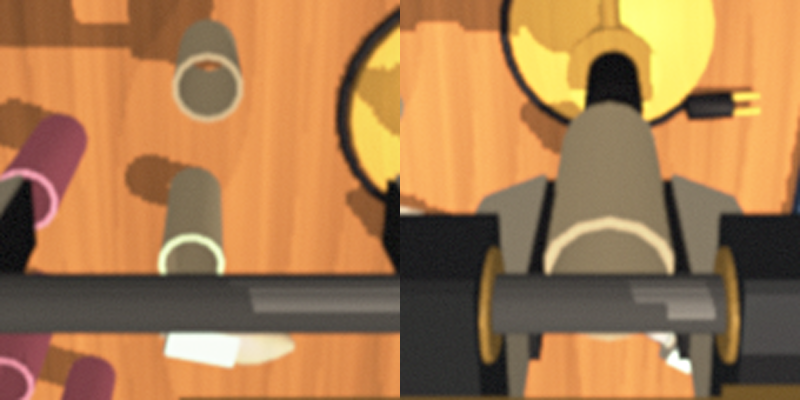

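Cover b is held at (610,260) with the middle holder right beneath it. I'll seat it, then fetch c: from (576.4,4.3,258.5) to (427.7,-46.2) is dX -148.7, dY -50.5.

```bash

python3 -m handwheel '0 0 0.1 0 0 0 -1;0 0 0.2 0 0 0 -1;0 0 0.3 0 0 0 -1;0 0 0.3 0 0 0 -1;0 0 0.3 0 0 0 -1' | grep -E 'pos|cont'
python3 -m handwheel '0 0 0.06 0 0 0 -1;0 0 0.12 0 0 0 -1;0 0 0.18 0 0 0 -1;0 0 0.24 0 0 0 -1;0 0 0.3 0 0 0 -1;0 0 0.3 0 0 0 -1' | grep -E 'pos|cont'
python3 -m handwheel '0 0 0.1 0 0 0 -1;0 0 0.2 0 0 0 -1;0 0 0.28 0 0 0 -1;0 0 0.305 0 0 0 -1;0 0 0.305 0 0 0 -1;0 0 0.305 0 0 0 -1' | grep -E 'pos|cont'
python3 -m handwheel '0 0 0 0 0 0 0;0 0 0 0 0 0 0;0 0 0 0 0 0 0;0 0 0 0 0 0 0.5;0 0 0 0 0 0 0.5;0 0 0 0 0 0 0.5;0 0 0 0 0 0 0.5'  >/dev/null
python3 -m handwheel '0 0 -0.4 0 0 0 0.7;0 0 -0.8 0 0 0 1;0 0 -1 0 0 0 1;0 0 -1 0 0 0 1;0 0 -1 0 0 0 1;0 0 -1 0 0 0 1' >/dev/null
python3 m.py fm
python3 -m handwheel '-0.25 -0.743 0 0 0 0 1;-0.25 -0.743 0 0 0 0 1;-0.25 -0.743 0 0 0 0 1;-0.25 -0.743 0 0 0 0 1' >/dev/null
python3 -m handwheel '-0.25 -0.743 0 0 0 0 1;-0.25 -0.743 0 0 0 0 1;-0.25 -0.743 0 0 0 0 1;-0.25 -0.743 0.6 0 0 0 1;-0.25 -0.743 0.6 0 0 0 1;-0.25 -0.743 0.6 0 0 0 1;-0.25 -0.743 0.6 0 0 0 1;-0.25 -0.743 0.6 0 0 0 1' | grep pos
python3 m.py c2
python3 - <<'E'
from h import *
import pickle
T=[]
for n in('fm','c2'):
    w=pickle.load(open(n+'.pkl','rb'));T.append(cv2.resize(w['frame'][120:290,165:335,::-1],(400,400),interpolation=cv2.INTER_CUBIC))
cv2.imwrite('pics/fm.png',np.hstack(T))
E
```

```text
tool_pos: [575.7, 4.5, 217.9]
contact_force: [0.4, -0.5, -0.5]
tool_pos: [575.6, 4.5, 187.4]
contact_force: [-0.6, 0.5, 1.1]
tool_pos: [576.2, 4.5, 158.7]
contact_force: [-0.8, -0.4, 4.2]
t 28.5 tcp [575.5   4.5 256.9] [-3.139 -0.     1.571] w 91.5
tool_pos: [429.0, -45.8, 199.4]
t 29.55 tcp [429.  -45.8 199.7] [3.139e+00 1.000e-03 1.571e+00] w 91.9
```

View pics/fm.png

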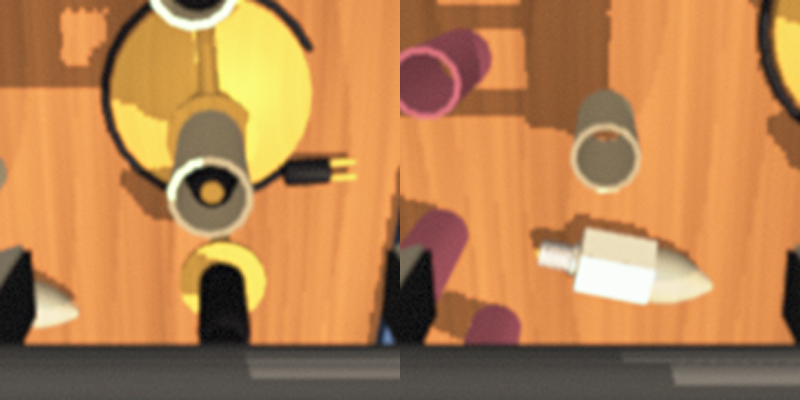

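Cover b is seated on the middle holder. Cover c is below the gripper at (605,160), with a bulb close by at (620,265). I'll pick c and take it to the right holder.

```bash

python3 -m handwheel '0 0 1 0 0 0 1;0 0 1 0 0 0 1;0 0 1 0 0 0 1;0 0 1 0 0 0 1' >/dev/null
python3 -m handwheel '0 0 0.3 0 0 0 1;0 0 0.495 0 0 0 1;0 0 0.495 0 0 0 1;0 0 0.495 0 0 0 0;0 0 0.495 0 0 0 -1;0 0 0.495 0 0 0 -1;0 0 0.495 0 0 0 -1;0 0 0.495 0 0 0 -1' >/dev/null
python3 -m handwheel '0 0 0 0 0 0 -1;0 0 0 0 0 0 -1;0 0 0 0 0 0 -1;0 0 0 0 0 0 -1;0 0 0 0 0 0 -1;0 0 0 0 0 0 -1'
python3 -m handwheel '0 0 -0.2 0 0 0 -1;0 0 -0.6 0 0 0 -1;0 0 -1 0 0 0 -1;0 0 -1 0 0 0 -1' >/dev/null
python3 -m handwheel '0 0 -0.5 0 0 0 -1;0 0 -1 0 0 0 -1;0 0 -1 0 0 0 -1;0 0 -1 0 0 0 -1' >/dev/null
python3 -m handwheel '-0.12 0.77 0 0 0 0 -1;-0.12 0.77 0 0 0 0 -1;-0.12 0.77 0 0 0 0 -1;-0.12 0.77 0 0 0 0 -1' >/dev/null
python3 -m handwheel '-0.12 0.77 0 0 0 0 -1;-0.12 0.77 0 0 0 0 -1;-0.12 0.77 0 0 0 0 -1;-0.12 0.77 0 0 0 0 -1;-0.12 0.77 0 0 0 0 -1;-0.12 0.77 0 0 0 0 -1'
python3 -m handwheel '0 0 0.1 0 0 0 -1;0 0 0.2 0 0 0 -1;0 0 0.3 0 0 0 -1;0 0 0.3 0 0 0 -1;0 0 0.3 0 0 0 -1' | grep -E 'pos|cont'
python3 -m handwheel '0 0 0.06 0 0 0 -1;0 0 0.12 0 0 0 -1;0 0 0.18 0 0 0 -1;0 0 0.18 0 0 0 -1' | grep -E 'pos|cont'
```

```text
time: 31.05
tool_pos: [427.6, -45.7, 48.9]
tcp_rot: [-3.141, 0.0, 1.571]
contact_force: [-0.5, -0.7, 0.3]
grip_width: 29.2
finger_force: 30.0
time: 32.55
tool_pos: [580.4, -69.3, 249.0]
tcp_rot: [-3.141, -0.0, 1.571]
contact_force: [1.0, 0.5, -0.7]
grip_width: 28.7
finger_force: 30.0
tool_pos: [581.0, -69.4, 218.0]
contact_force: [0.6, -0.3, 0.6]
tool_pos: [581.0, -69.5, 199.4]
contact_force: [0.9, -0.4, -0.5]
```

```bash

python3 -m handwheel '0 0 0.1 0 0 0 -1;0 0 0.2 0 0 0 -1;0 0 0.3 0 0 0 -1;0 0 0.4 0 0 0 -1;0 0 0.425 0 0 0 -1;0 0 0.425 0 0 0 -1;0 0 0.425 0 0 0 -1' | grep -E 'pos|cont'
python3 -m handwheel '0 0 0 0 0 0 0;0 0 0 0 0 0 0;0 0 0 0 0 0 0;0 0 0 0 0 0 0.5;0 0 0 0 0 0 0.5;0 0 0 0 0 0 0.5;0 0 0 0 0 0 0.5'  >/dev/null
python3 -m handwheel '0 0 -0.4 0 0 0 0.7;0 0 -0.8 0 0 0 1;0 0 -1 0 0 0 1;0 0 -1 0 0 0 1;0 0 -1 0 0 0 1;0 0 -1 0 0 0 1' >/dev/null
python3 m.py fr
python3 -m handwheel '-0.8 -0.6 -0.4 0 0 0 1;-0.8 -0.6 -0.4 0 0 0 1;-0.8 -0.6 -0.4 0 0 0 1;-0.8 -0.6 -0.4 0 0 0 1;-0.8 -0.6 -0.4 0 0 0 1;-0.8 -0.6 -0.4 0 0 0 1' | grep pos
python3 - <<'E'
from h import *
import pickle
w=viewer.capture('wrist');pickle.dump(w,open('bl.pkl','wb'))
f=pickle.load(open('fr.pkl','rb'))
for d in viewer.cut_out('bulb1_mid',w):
    y,x=np.nonzero(d['pixels']);print(np.round(d['centre'],1),round(d['score'],2),np.round(at(w,d['centre'],17)),len(x))
cv2.imwrite('pics/bl.png',np.hstack([cv2.resize(w['frame'][...,::-1],(533,400)),cv2.resize(f['frame'][120:290,200:310,::-1],(259,400))]))
E
```

```text
tool_pos: [581.7, -69.6, 158.4]
contact_force: [-0.8, 0.3, 3.7]
t 35.02 tcp [580.9 -69.4 256.8] [-3.139e+00 -1.000e-03  1.571e+00] w 92.1
tool_pos: [521.6, -149.1, 297.1]
[416.1   3.4] 0.23 [740.  61.  17.] 498
```

View pics/bl.png

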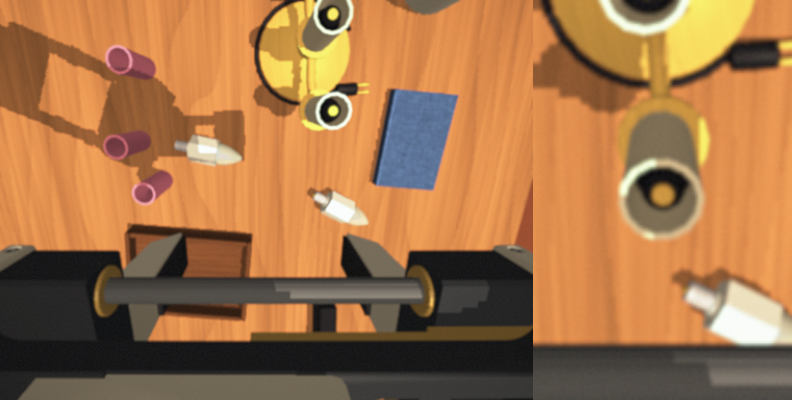

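All three new covers are seated; R shows its rim at (660,198) in the right tile. In the left tile, bulb A's collar is at (203,150) and bulb B's at (338,207). I'll measure both by segmentation.

```bash
cat > bulb.py <<'E'
from h import *
def bulb(w,uv,z=17,r=45):
    x0,y0=[int(v) for v in uv];f=cv2.cvtColor(w['frame'],cv2.COLOR_RGB2HSV)
    m=((f[...,1]<90)&(f[...,2]>130)).astype(np.uint8);M=np.zeros_like(m);cv2.circle(M,(x0,y0),r,1,-1);m=m*M
    k,lab=cv2.connectedComponents(m);near=lab[y0-4:y0+5,x0-4:x0+5];i=np.bincount(near[near>0]).argmax();m=(lab==i)
    ys,xs=np.nonzero(m);P=np.array([at(w,(a,b),z)[:2] for a,b in zip(xs,ys)])
    c=P.mean(0);e=np.linalg.eigh(np.cov((P-c).T))[1][:,1];s=(P-c)@e;n=(P-c)@[-e[1],e[0]]
    H=[np.ptp(n[(s>=a)&(s<a+8)]) if ((s>=a)&(s<a+8)).sum()>3 else 0 for a in np.arange(-60,60,8)]
    print('cen',c.round(1),'axis deg',np.degrees(np.arctan2(e[1],e[0])).round(1),'s',s.min().round(1),s.max().round(1),'ends',(c+e*s.min()).round(),(c+e*s.max()).round(),'widths',np.round(H).astype(int).tolist(),m.sum())
    return c,e
E
python3 - <<'E'
from bulb import *
import pickle
w=pickle.load(open('bl.pkl','rb'));k=512/533
for u in[(203,150),(338,207)]:
    bulb(w,np.array(u)*k);print('clicks collar',at(w,np.array(u)*k,20).round(1))
for u in[(176,147),(241,157)]:print(at(w,np.array(u)*k,17).round(1))
for u in[(312,191),(367,224)]:print(at(w,np.array(u)*k,17).round(1))
E
```

```text
cen [ 437.1 -129.3] axis deg 168.1 s -49.9 49.2 ends [ 486. -140.] [ 389. -119.] widths [0, 10, 19, 26, 29, 36, 39, 39, 38, 39, 37, 24, 13, 13, 0] 1147
clicks collar [ 430.8 -127.8   20. ]
cen [ 640.4 -219.4] axis deg 151.1 s -50.4 47.5 ends [ 685. -244.] [ 599. -196.] widths [0, 11, 19, 24, 28, 37, 39, 39, 39, 38, 38, 21, 15, 13, 0] 961
clicks collar [ 636.2 -216.3   20. ]
[ 390.4 -123.8   17. ]
[ 486.3 -138.6   17. ]
[ 594.9 -191.3   17. ]
[ 685.6 -246.1   17. ]
```

```bash

python3 -m handwheel '0.2 -0.83 0.5 0 0 -0.217 0.3;0.2 -0.83 0.5 0 0 -0.217 0.3;0.2 -0.83 0.5 0 0 -0.217 0.3;0.2 -0.83 0.5 0 0 -0.217 0.3;0.2 -0.83 0.5 0 0 -0.217 0.3;0.2 -0.83 0.5 0 0 -0.217 0.3;0.2 -0.83 0.5 0 0 -0.217 0.3;0.2 -0.83 0.5 0 0 -0.217 0.3' >/dev/null
python3 -m handwheel '0 0 0.95 0 0 -0.217 0.3;0 0 0.95 0 0 -0.217 0.3;0 0 0.95 0 0 -0.217 0.3;0 0 0.95 0 0 -0.217 0.3;0 0 0.95 0 0 -0.217 0.3;0 0 0.95 0 0 -0.217 0.3;0 0 0.95 0 0 -0.217 0.3;0 0 0.95 0 0 -0.217 0.3'
python3 - <<'E'
from bulb import *
import pickle
w=viewer.capture('wrist');u=proj(w,[(432.5,-128.3,17)])[0];print(u)
bulb(w,u,r=75)
b=pickle.load(open('bl.pkl','rb'));k=512/533
for q in[(375,183),(435,188),(392,90)]:print('book',at(b,np.array(q)*k,18).round())
for q in[(150,185),(145,197),(128,143)]:print('pink rim',at(b,np.array(q)*k,80).round())
E
```

```text
time: 36.95
tool_pos: [438.8, -129.4, 153.3]
tcp_rot: [3.141, -0.0, 2.932]
contact_force: [1.1, 0.8, -0.3]
grip_width: 59.8
finger_force: 0.0
[252.89467975 176.1864462 ]
cen [ 436.5 -129.7] axis deg 168.0 s -51.5 46.8 ends [ 487. -140.] [ 391. -120.] widths [0, 13, 21, 26, 28, 38, 38, 38, 38, 38, 39, 18, 14, 11, 0] 2277
book [ 690. -178.   18.]
book [ 784. -186.   18.]
book [699. -44.  18.]
pink rim [ 371. -165.   80.]
pink rim [ 362. -182.   80.]
pink rim [ 349. -111.   80.]
```

```bash

python3 -m handwheel '0 0 1 0 0 0 0.3;0 0 1 0 0 0 0.3;0 0 1 0 0 0 0.3;0 0 1 0 0 0 0.3' >/dev/null
python3 -m handwheel '0 0 0.25 0 0 0 0.3;0 0 0.5 0 0 0 0.3;0 0 0.505 0 0 0 0.3;0 0 0.505 0 0 0 -1;0 0 0.505 0 0 0 -1;0 0 0.505 0 0 0 -1;0 0 0.505 0 0 0 -1;0 0 0.505 0 0 0 -1'
python3 -m handwheel '0 0 0 0 0 0 -1;0 0 0 0 0 0 -1;0 0 0 0 0 0 -1;0 0 -0.1 0 0 0 -1;0 0 -0.4 0 0 0 -1;0 0 -0.8 0 0 0 -1;0 0 -1 0 0 0 -1;0 0 -1 0 0 0 -1'
python3 - <<'E'
from h import *
import pickle
b=pickle.load(open('bl.pkl','rb'));k=512/533
for q in[(128,226),(251,236),(246,320),(131,245)]:print('tray',at(b,np.array(q)*k,35).round())
t=viewer.capture('top');d=viewer.cut_out('tray',t)[0]
c=cv2.minAreaRect(np.argwhere(d['pixels'])[:,::-1].astype(np.float32));print(c)
q=cv2.boxPoints(c);print([at(t,p,25).round().tolist() for p in q],at(t,c[0],25))
E
```

```text
time: 38.0
tool_pos: [439.7, -130.1, 4.5]
tcp_rot: [-3.141, 0.003, 2.934]
contact_force: [0.4, 0.1, 8.5]
grip_width: 37.5
finger_force: 30.0
time: 38.67
tool_pos: [441.4, -130.9, 107.9]
tcp_rot: [-3.139, 0.009, 2.935]
contact_force: [0.0, -1.2, -1.2]
grip_width: 37.7
finger_force: 30.0
tray [ 311. -243.   35.]
tray [ 500. -259.   35.]
tray [ 490. -416.   35.]
tray [ 311. -275.   35.]
((350.2050476074219, 256.9364013671875), (54.545738220214844, 71.5314712524414), 4.573921203613281)
[[297.0, -246.0, 25.0], [501.0, -263.0, 25.0], [491.0, -421.0, 25.0], [287.0, -402.0, 25.0]] [ 393.17957717 -333.28066142   25.        ]
```

```bash

python3 -m handwheel '-0.143 -0.674 0 0 0 0 -1;-0.143 -0.674 0 0 0 0 -1;-0.143 -0.674 0 0 0 0 -1' >/dev/null
python3 -m handwheel '-0.143 -0.674 0 0 0 0 -1;-0.143 -0.674 0 0 0 0 -1;-0.143 -0.674 0 0 0 0 -1' >/dev/null
python3 -m handwheel '-0.143 -0.674 0 0 0 0 -1;-0.143 -0.674 0 0 0 0 -1;-0.143 -0.674 0 0 0 0 -1' >/dev/null
python3 -m handwheel '0 0 0 0 0 0.2295 -1;0 0 0 0 0 0.2295 -1;0 0 0 0 0 0.2295 -1;0 0 0 0 0 0.2295 -1;0 0 0 0 0 0.2295 -1;0 0 0 0 0 0.2295 -1;0 0 0 0 0 0.2295 -1' >/dev/null
python3 -m handwheel '0 0 0 0 0 0.2295 -1;0 0 0 0 0 0.2295 -1;0 0 0 0 0 0.2295 -1;0 0 0 0 0 0.2295 -1;0 0 0 0 0 0.2295 -1;0 0 0 0 0 0.2295 -1;0 0 0 0 0 0.2295 -1'
python3 -m handwheel '0 0 0.3 0 0 0 -1;0 0 0.6 0 0 0 -1;0 0 0.8 0 0 0 -1;0 0 0.9 0 0 0 -1;0 0 0.9 0 0 0 -1;0 0 0.9 0 0 0 -1'
python3 -m handwheel '0 0 0 0 0 0 0.1;0 0 0 0 0 0 0.1;0 0 0 0 0 0 0.1;0 0 0 0 0 0 0.1;0 0 -0.4 0 0 0 0.1;0 0 -0.8 0 0 0 0.1;0 0 -1 0 0 0 0.3;0 0 -1 0 0 0 0.3'
```

```text
time: 40.68
tool_pos: [438.8, -335.1, 102.1]
tcp_rot: [-3.14, -0.002, 1.492]
contact_force: [-0.3, -0.5, -1.1]
grip_width: 37.3
finger_force: 30.0
time: 41.18
tool_pos: [439.0, -335.8, 12.6]
tcp_rot: [-3.141, -0.001, 1.496]
contact_force: [0.3, 0.4, -0.8]
grip_width: 37.4
finger_force: 30.0
time: 41.85
tool_pos: [441.3, -338.4, 118.4]
tcp_rot: [3.134, 0.007, 1.493]
contact_force: [0.4, 0.1, -0.4]
grip_width: 57.6
finger_force: 0.0
```

```bash

python3 -m handwheel '0.66 0.965 -0.4 0 0 0 0.3;0.66 0.965 -0.4 0 0 0 0.3;0.66 0.965 -0.4 0 0 0 0.3;0.66 0.965 -0.4 0 0 0 0.3' >/dev/null
python3 -m handwheel '0.66 0.965 0 0 0 -0.182 0.3;0.66 0.965 0 0 0 -0.182 0.3;0.66 0.965 0 0 0 -0.182 0.3;0.66 0.965 0 0 0 -0.182 0.3;0.66 0.965 0 0 0 -0.182 0.3;0.66 0.965 0 0 0 -0.182 0.3' >/dev/null
python3 -m handwheel '0 0 0 0 0 -0.182 0.3;0 0 0 0 0 -0.182 0.3;0 0 0 0 0 -0.182 0.3;0 0 0 0 0 -0.182 0.3;0 0 0 0 0 -0.182 0.3;0 0 0 0 0 -0.182 0.3;0 0 0 0 0 -0.182 0.3'
python3 - <<'E'
from bulb import *
w=viewer.capture('wrist');u=proj(w,[(636.5,-217.2,17)])[0];print(u)
bulb(w,u,r=75)
E
```

```text
time: 43.27
tool_pos: [641.3, -220.2, 152.6]
tcp_rot: [-3.141, -0.001, 2.631]
contact_force: [0.3, 0.3, 0.0]
grip_width: 59.5
finger_force: 0.0
[253.62559962 177.10432463]
cen [ 639.9 -219.2] axis deg 152.3 s -51.9 47.3 ends [ 686. -243.] [ 598. -197.] widths [0, 13, 21, 27, 29, 38, 38, 38, 38, 38, 38, 18, 14, 11, 0] 2275
```

```bash

python3 -m handwheel '0 0 1 0 0 0 0.3;0 0 1 0 0 0 0.3;0 0 1 0 0 0 0.3;0 0 1 0 0 0 0.3' >/dev/null
python3 -m handwheel '0 0 0.25 0 0 0 0.3;0 0 0.5 0 0 0 0.3;0 0 0.495 0 0 0 0.3;0 0 0.495 0 0 0 -1;0 0 0.495 0 0 0 -1;0 0 0.495 0 0 0 -1;0 0 0.495 0 0 0 -1;0 0 0.495 0 0 0 -1'
python3 -m handwheel '0 0 0 0 0 0 -1;0 0 0 0 0 0 -1;0 0 0 0 0 0 -1;0 0 -0.1 0 0 0 -1;0 0 -0.4 0 0 0 -1;0 0 -0.8 0 0 0 -1;0 0 -1 0 0 0 -1;0 0 -1 0 0 0 -1'
```

```text
time: 44.32
tool_pos: [642.6, -220.2, 5.3]
tcp_rot: [3.142, 0.002, 2.636]
contact_force: [-1.3, 1.1, 5.4]
grip_width: 37.5
finger_force: 30.0
time: 44.98
tool_pos: [644.7, -221.1, 110.6]
tcp_rot: [3.141, 0.011, 2.636]
contact_force: [1.0, -0.9, 1.1]
grip_width: 37.6
finger_force: 30.0
```

```bash

python3 -m handwheel '0.677 -0.792 0 0 0 0 -1;0.677 -0.792 0 0 0 0 -1;0.677 -0.792 0 0 0 0 -1;0.677 -0.792 0 0 0 0 -1' >/dev/null
python3 -m handwheel '0.677 -0.792 0 0 0 0 -1;0.677 -0.792 0 0 0 0 -1;0.677 -0.792 0 0 0 0 -1;0.677 -0.792 0 0 0 0 -1' >/dev/null
python3 -m handwheel '0.677 -0.792 0 0 0 0 -1;0.677 -0.792 0 0 0 0 -1;0.677 -0.792 0 0 0 0 -1;0.677 -0.792 0 0 0 0 -1' >/dev/null
python3 -m handwheel '0 0 0 0 0 0.182 -1;0 0 0 0 0 0.182 -1;0 0 0 0 0 0.182 -1;0 0 0 0 0 0.182 -1;0 0 0 0 0 0.182 -1;0 0 0 0 0 0.182 -1' >/dev/null
python3 -m handwheel '0 0 0 0 0 0.182 -1;0 0 0 0 0 0.182 -1;0 0 0 0 0 0.182 -1;0 0 0 0 0 0.182 -1;0 0 0 0 0 0.182 -1;0 0 0 0 0 0.182 -1;0 0 0 0 0 0.182 -1'
python3 -m handwheel '0 0 0.3 0 0 0 -1;0 0 0.6 0 0 0 -1;0 0 0.8 0 0 0 -1;0 0 0.91 0 0 0 -1;0 0 0.91 0 0 0 -1;0 0 0.91 0 0 0 -1'
python3 -m handwheel '0 0 0 0 0 0 0.1;0 0 0 0 0 0 0.1;0 0 0 0 0 0 0.1;0 0 0 0 0 0 0.1;0 0 -0.4 0 0 0 0.1;0 0 -0.8 0 0 0 0.1;0 0 -1 0 0 0 0.3;0 0 -1 0 0 0 0.3'
```

```text
time: 47.07
tool_pos: [349.8, -329.2, 103.5]
tcp_rot: [3.141, 0.0, 1.497]
contact_force: [0.3, 0.1, 0.1]
grip_width: 37.6
finger_force: 30.0
time: 47.57
tool_pos: [349.4, -329.2, 12.0]
tcp_rot: [-3.141, -0.001, 1.496]
contact_force: [-0.6, 0.1, -0.8]
grip_width: 37.5
finger_force: 30.0
time: 48.23
tool_pos: [351.0, -331.6, 117.2]
tcp_rot: [3.135, 0.007, 1.493]
contact_force: [-0.1, -1.5, -0.2]
grip_width: 58.1
finger_force: 0.0
```

```bash

python3 -m handwheel '0.996 0.425 -0.374 0 0 0 0.3;0.996 0.425 -0.374 0 0 0 0.3;0.996 0.425 -0.374 0 0 0 0.3;0.996 0.425 -0.374 0 0 0 0.3' >/dev/null
python3 -m handwheel '0.996 0.425 -0.374 0 0 0 0.3;0.996 0.425 -0.374 0 0 0 0.3;0.996 0.425 -0.374 0 0 0 0.3;0.996 0.425 -0.374 0 0 0 0.3' >/dev/null
python3 -m handwheel '0.996 0.425 -0.374 0 0 0 0.3;0.996 0.425 -0.374 0 0 0 0.3;0.996 0.425 -0.374 0 0 0 0.3;0.996 0.425 -0.374 0 0 0 0.3' >/dev/null
python3 -m handwheel '0.996 0.425 -0.374 0 0 0 0.3;0.996 0.425 -0.374 0 0 0 0.3;0.996 0.425 -0.374 0 0 0 0.3;0.996 0.425 -0.374 0 0 0 0.3' >/dev/null
python3 -m handwheel '0.996 0.425 -0.374 0 0 0 0.3;0.996 0.425 -0.374 0 0 0 0.3;0.996 0.425 -0.374 0 0 0 0.3;0.996 0.425 -0.374 0 0 0 0.3;0.996 0.425 -0.374 0 0 0 0.3;0.996 0.425 -0.374 0 0 0 0.3'
python3 - <<'E'
from bulb import *
w=viewer.capture('wrist');u=proj(w,[(618,218,17)])[0];print(u);save(w,'bc.png')
t=viewer.capture('top')
cv2.imwrite('pics/bc.png',np.hstack([cv2.resize(w['frame'][...,::-1],(480,360)),cv2.resize(t['frame'][170:310,300:420,::-1],(309,360))]))
try: bulb(w,u,r=60)
except Exception as e: print(e)
E
```

```text
time: 50.07
tool_pos: [599.4, 149.1, 297.9]
tcp_rot: [-3.139, 0.001, 1.492]
contact_force: [0.1, -0.6, 0.2]
grip_width: 59.8
finger_force: 0.0
[263.09845777 110.35111139]
cen [620.2 220.4] axis deg 95.7 s -50.7 48.6 ends [625. 170.] [615. 269.] widths [0, 12, 14, 25, 38, 39, 39, 39, 39, 36, 27, 24, 18, 9, 0] 1269
```

View pics/bc.png

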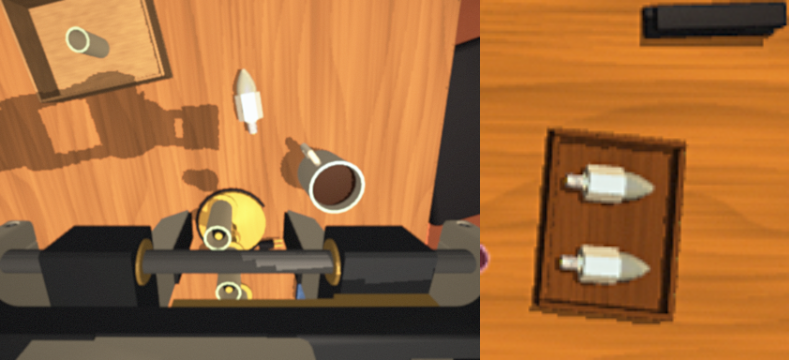

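The wrist view shows bulb C at (248,103), 45 px clear of the mug handle, and the old cover upright in the carton at (80,40). The top crop shows two bulbs lying neatly in the tray. I'll pick bulb C.

```bash

python3 -m handwheel '0.729 0.144 0.5 0 0 -0.0567 0.3;0.729 0.144 1 0 0 -0.0567 0.3;0.729 0.144 1 0 0 -0.0567 0.3;0.729 0.144 1 0 0 -0.0567 0.3;0.729 0.144 1 0 0 -0.0567 0.3;0.729 0.144 1 0 0 -0.0567 0.3' >/dev/null
python3 -m handwheel '0 0 0.47 0 0 0 0.3;0 0 0.47 0 0 0 0.3;0 0 0.47 0 0 0 0.3;0 0 0.47 0 0 0 0.3'
python3 - <<'E'
from bulb import *
w=viewer.capture('wrist');u=proj(w,[(620.6,215.8,17)])[0];print(u)
bulb(w,u,r=75)
E
python3 -m handwheel '0 0 1 0 0 0 0.3;0 0 1 0 0 0 0.3;0 0 1 0 0 0 0.3;0 0 1 0 0 0 0.3' >/dev/null
python3 -m handwheel '0 0 0.25 0 0 0 0.3;0 0 0.49 0 0 0 0.3;0 0 0.49 0 0 0 0.3;0 0 0.49 0 0 0 -1;0 0 0.49 0 0 0 -1;0 0 0.49 0 0 0 -1;0 0 0.49 0 0 0 -1;0 0 0.49 0 0 0 -1'
python3 -m handwheel '0 0 0 0 0 0 -1;0 0 0 0 0 0 -1;0 0 0 0 0 0 -1;0 0 -0.1 0 0 0 -1;0 0 -0.4 0 0 0 -1;0 0 -0.8 0 0 0 -1;0 0 -1 0 0 0 -1;0 0 -1 0 0 0 -1'
```

```text
time: 51.0
tool_pos: [620.9, 221.3, 154.9]
tcp_rot: [3.139, -0.0, 1.67]
contact_force: [0.9, 0.5, 0.2]
grip_width: 59.7
finger_force: 0.0
[252.80305686 186.22442316]
cen [620.4 220.1] axis deg 95.7 s -51.5 49.8 ends [626. 169.] [616. 270.] widths [0, 12, 14, 32, 38, 38, 37, 37, 38, 35, 29, 25, 20, 10, 0] 2290
time: 52.05
tool_pos: [621.3, 222.4, 5.9]
tcp_rot: [3.138, -0.0, 1.671]
contact_force: [-0.2, -0.1, 5.2]
grip_width: 37.6
finger_force: 30.0
time: 52.72
tool_pos: [623.2, 222.9, 110.8]
tcp_rot: [3.13, -0.001, 1.671]
contact_force: [0.3, -0.4, -1.4]
grip_width: 37.0
finger_force: 30.0
```

```bash

python3 -m handwheel '0 0 -1 0 0 0 -1;0 0 -1 0 0 0 -1;0 0 -1 0 0 0 -1;0 0 -1 0 0 0 -1' >/dev/null
python3 -m handwheel '-0.883 -0.467 -0.6 0 0 0 -1;-0.883 -0.467 -0.6 0 0 0 -1;-0.883 -0.467 -0.6 0 0 0 -1;-0.883 -0.467 -0.6 0 0 0 -1' >/dev/null
python3 -m handwheel '-0.883 -0.467 0 0 0 0 -1;-0.883 -0.467 0 0 0 0 -1;-0.883 -0.467 0 0 0 0 -1;-0.883 -0.467 0 0 0 0 -1' >/dev/null
python3 -m handwheel '-0.883 -0.467 0 0 0 0 -1;-0.883 -0.467 0 0 0 0 -1;-0.883 -0.467 0 0 0 0 -1;-0.883 -0.467 0 0 0 0 -1' >/dev/null
python3 -m handwheel '-0.883 -0.467 0 0 0 0 -1;-0.883 -0.467 0 0 0 0 -1;-0.883 -0.467 0 0 0 0 -1;-0.883 -0.467 0 0 0 0 -1' >/dev/null
python3 -m handwheel '-0.883 -0.467 0 0 0 0 -1;-0.883 -0.467 0 0 0 0 -1;-0.883 -0.467 0 0 0 0 -1;-0.883 -0.467 0 0 0 0 -1' >/dev/null
python3 -m handwheel '-0.883 -0.467 0 0 0 0.0567 -1;-0.883 -0.467 0 0 0 0.0567 -1;-0.883 -0.467 0 0 0 0.0567 -1;-0.883 -0.467 0 0 0 0.0567 -1;-0.883 -0.467 1 0 0 0.0567 -1;-0.883 -0.467 1 0 0 0.0567 -1;-0.883 -0.467 1 0 0 0.0567 -1;-0.883 -0.467 1 0 0 0.0567 -1'
python3 - <<'E'
from h import *
w=viewer.capture('wrist');save(w,'dr.png')
E
```

```text
time: 55.38
tool_pos: [393.8, -328.5, 159.1]
tcp_rot: [-3.135, -0.008, 1.494]
contact_force: [-0.6, 1.7, 0.2]
grip_width: 37.6
finger_force: 30.0
```

View pics/dr.png

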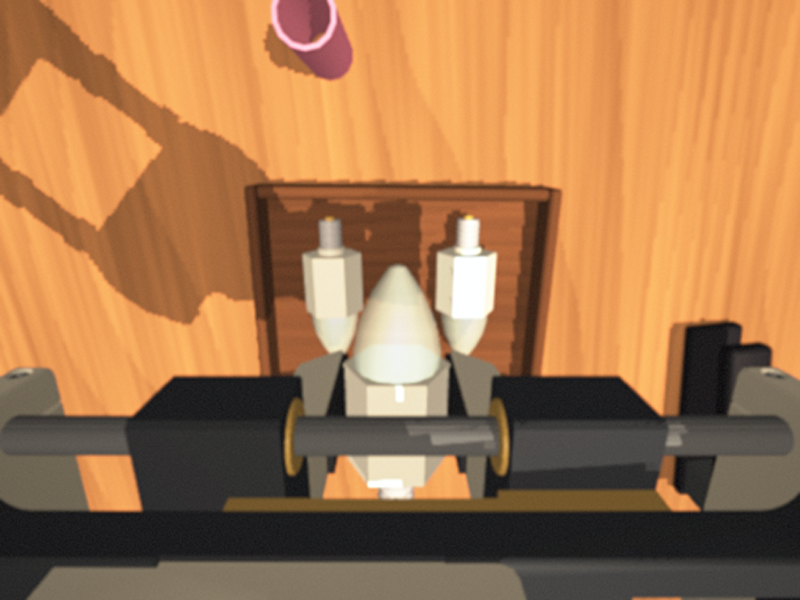

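The held bulb (tip at (398,268)) is midway between the two laid bulbs at (332,285) and (466,285). I'll lower and release it.

```bash

python3 -m handwheel '0 0 0.5 0 0 0 -1;0 0 0.8 0 0 0 -1;0 0 1 0 0 0 -1;0 0 1 0 0 0 -1;0 0 1 0 0 0 -1;0 0 1 0 0 0 -1'
python3 -m handwheel '0 0 0.17 0 0 0 -1;0 0 0.17 0 0 0 -1;0 0 0.17 0 0 0 -1;0 0 0.17 0 0 0 -1'
python3 -m handwheel '0 0 0 0 0 0 0.1;0 0 0 0 0 0 0.1;0 0 0 0 0 0 0.1;0 0 0 0 0 0 0.1;0 0 0 0 0 0 0.1;0 0 -0.5 0 0 0 0.1;0 0 -1 0 0 0 0.1;0 0 -1 0 0 0 0.1'
python3 -m handwheel '0 0 -1 0 0 0 0.1;0 0 -1 0 0 0 0.1;0 0 -1 0 0 0 0.1;0 0 -1 0 0 0 0.1' >/dev/null
python3 -m handwheel '0 -1 0 0 0 0 0.1;0 -1 0 0 0 0 0.1;0 -1 0 0 0 0 0.1;0 -1 0 0 0 0 0.1' >/dev/null
python3 - <<'E'
from h import *
st();w=viewer.capture('wrist');t=viewer.capture('top');s=viewer.capture('side')
A=cv2.resize(t['frame'][100:300,90:420,::-1],(800,485),interpolation=cv2.INTER_CUBIC)[:, :]
A=cv2.resize(A,(500,300));B=cv2.resize(w['frame'][...,::-1],(400,300))
C=cv2.resize(s['frame'][150:290,180:350,::-1],(364,300),interpolation=cv2.INTER_CUBIC)
cv2.imwrite('pics/end.png',np.vstack([np.hstack([A,np.zeros((300,264,3),np.uint8)]),np.hstack([B,C])]))
E
```

```text
time: 55.93
tool_pos: [395.8, -333.9, 66.0]
tcp_rot: [3.138, 0.003, 1.493]
contact_force: [0.3, 0.6, -0.1]
grip_width: 37.2
finger_force: 30.0
time: 56.27
tool_pos: [394.7, -333.7, 48.2]
tcp_rot: [3.14, 0.002, 1.493]
contact_force: [-0.1, 0.5, 0.2]
grip_width: 37.5
finger_force: 30.0
time: 56.93
tool_pos: [395.3, -334.5, 151.0]
tcp_rot: [3.137, 0.004, 1.493]
contact_force: [0.7, -0.3, 0.3]
grip_width: 50.4
finger_force: 0.0
t 57.6 tcp [ 291.2 -324.1  245.7] [-3.139e+00 -2.000e-03  1.490e+00] w 50.4
```

View pics/end.png

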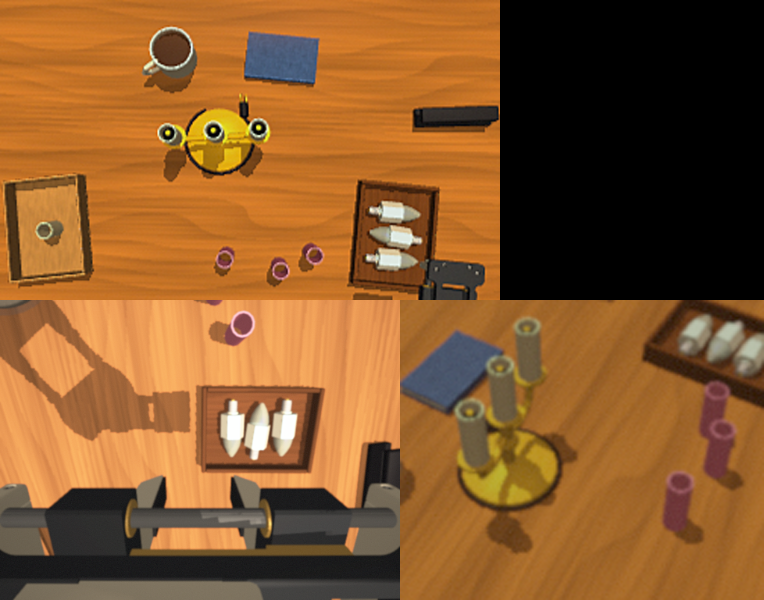

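The final view shows three tall covers upright on the holders (470,435), (502,390) and (528,350). Three bulbs are flat in the tray at (258,428), the old cover is in the carton at (47,231), and the mug, book and stapler are where they were. I'm handing in.

```bash
python3 -c "
from plant import bot
print(bot.close_job())"
```

```text
the job is handed in; nothing more can be done
None
```

I handed the job in at about 58 s with three new covers on the lampholders, the one old cover in the carton and all three bulbs in the tray; the mug, book and stapler looked unmoved, and the hand-in returned no verdict.

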